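Unload the screw press

ROBOT

A 6-joint arm with a two-finger parallel gripper is mounted at the origin on a cart in front of the work surface, level with it; the furniture and walls round the work are solid. World frame = base frame: x ahead of the robot, y to its left, z up, the work surface at z = 0. Lengths are in m, angles in rad, forces in N, time in s.
With the tool pointing down it reaches from about 0.375 to 0.975 m from the base axis. Payload 3.8 kg.
Tool frame: the origin (TCP) lies midway between the tips of the shut fingers; the grasp point (between the pads) lies 19 mm behind it; z points along the fingers, y is the direction in which the jaws open and shut (so a half turn about z gives the same grasp; the last joint's range is limited). The gripper opens to 85 mm and grips with 20 to 120 N. Pads are 22 mm wide; open, the fingers measure 114 mm over their backs; the gripper's body (76 mm by 85 mm) begins 54 mm behind the grasp point. The pads swing forward as they close: fully open they stand 13 mm farther back than shut.
Start: joints at [1.278, 0.264, 1.604, -0, 1.274, -0.037], TCP at [0.171, 0.653, 0.231] pointing down, gripper open.
Joint ranges: [-2.63, 2.63], [-0.94, 2.18], [0.31, 2.57], [-1.31, 4.45], [0, 2.66], [-2.55, 2.55]. Speed limits (rad/s): [2.57, 2.57, 3.14, 3.14, 3.14, 3.14].

INTERFACE

Orientations are given as a rotation vector (axis times angle).
In Python, from workcell import bot gives the robot as it stands. The module is installed in compiled form; this text tells all that it offers.
- The arm moves only by the tool play_rows, never from a script. Its argument "series" is a list of rows, each an object with "translation": the shift along the tool's x, y, z in m, a list of three; "spin": the turn about the tool's z in units of 5 degrees (1.0 is 5 degrees). In form: [{"translation": [dx, dy, dz], "spin": spin}, ...]. A call has 1 to 5 rows; each row shifts and turns the commanded pose from where the row before left it, along the tool's axes as they then stand; what a row does not reach is not made up. A row lasts 1/10 s, in which the tool goes at most 50 mm and 8.59 degrees, less where a joint would pass 70% of its speed; a pose out of reach is approached as far as the arm can. A call is refused whole if a number of a shift passes 0.05 or a number of a turn 1, either way. A call with a gripper value outside its range is refused whole. "jaw" is the gripper's target within -1 to 1 (fully open at 1, half-way at 0, shut at -1), set as the call begins (left out, the last holds). The fingers move at their own pace and stop on an object; "force" is the grip in N (left out, the last holds). Time passes only in rows, so rows that do not move let the fingers close. It gives the time, the measured TCP pose, the force and the opening at its end, in the units of the state.
- bot.read_state(): the state, without advancing time (a new reading comes with each control period).
- bot.read_camera(name): name is "side" or "top"; returns the picture (400x640x3 uint8, blue, green, red); there is no depth.
- bot.get_calibration(name): a dict with "fov_y" (degrees; the focal length in pixels is half the picture's height over the tangent of half this angle, whatever the lens; pixels are square), "cx", "cy" (the principal point, pixels), "R" (3x3) and "t" (3): a world point X has camera coordinates R X + t. Camera axes: x right, y down, z forward; pixel columns grow to the right and rows downward; lengths in m; the calibration is good to about 2 mm. A picture is of the moment at which its call begins. get_calibration takes no time and is no camera call.
- bot.finish_job(): hands the job in, once; it reports no verdict.
The state is a dict: "time": time; "q": joint angles; "joint_vel": joint speeds; "joint_torque": joint torques, N m; "tool_pos": TCP position; "tcp_rot": TCP orientation; "wrist_force": force on the tool from outside, world axes, zero at the start; "torque": the same for the moment, N m; "width": opening from 0.0 (shut) to 1.0 (fully open).
Only numpy, scipy, OpenCV 4.12 (cv2) and the standard library are available. Lean on these libraries where they do the work, as an engineer would, in place of code of your own. Each camera call takes 0.05 s, during which the arm holds its last target. There are 200 camera calls.

TASK

The glued pendant blanks in the screw press have set. Wind the press fully open, slide its tray out to the stop, lift just the top dish off the nested stack, stand it on the soldering board and put all the blanks in it. Then push the tray fully home and wind the press right down, so that it is left shut and empty.

Things in the scene. Friction and masses are not known exactly. Their poses are not given: they have to be found in the camera images.
- handle_grip (a point): middle of the wing handle on the press screw, 138 (shut) to 158 mm (open) above the bench: a bar 64 mm long (point x; round ends 18 mm thick, 84 mm over all), 14 mm thick (y), 28 mm high (14 above and below). Turns about the vertical through this point, rising 24 mm a turn anticlockwise seen from above: follow it. Below it the bridge's top is at 112 mm, a 44 mm wide boss at 121 mm
- press_handle (a joint): wing handle angle, rad: 0 shut (right down) to 5.236 fully open, a stop at each end; grows anticlockwise seen from above; turns with about 0.06 N m and stays where left; about 2.75 at the start (platen on the blanks)
- press_ram (a joint): height of the platen over the tray bed, m: 0 (on the bare bed) to 0.020 (fully open) = 0.00382 x handle angle. The platen, 104 (pull direction) x 140 x 12 mm, goes down inside the tray's 12 mm high rim: the tray cannot come out until the platen is well up, nor the platen go down unless the tray is within 4 mm of home
- press_tray (a joint): how far the press tray is pulled out, m: 0 fully home, 0.140 at its outer stop; slides with about 1.5 N and stays where it is left
- tray_knob (a point): middle of the upright black knob at the front of the press tray: 20 mm across, 30 mm high (15 above and below), 37 mm above the bench, 32 mm in front of the tray's front rim. The tray is pulled along this point's -x axis (level, away from the press) and pushed home along +x
- tray_bed (a point): middle of the tray's flat bed (its top, 22 mm above the bench) where the blanks lie; moves with the tray and lies under the screw when home. Bed 112 mm along x (-x is the pull) x 148 mm along y, inside a rim 12 mm high, 4 mm thick. The press bridge over it is 36 mm deep, on two columns 202 mm apart
- blank_1_c (a point): centre of a laminated pendant blank: a flat slip of dark wood, brass and pale wood, 40 mm long (x) x 24 mm wide (y) x 10 mm thick (z), 35 g. At the start it lies flat on the tray bed under the platen, long way about along the tray's pull, in a row of up to four side by side, 34 mm apart (10 mm gaps). Two to four of blank_1..4 are present
- blank_2_c (a point): centre of another such blank, as blank_1
- blank_3_c (a point): centre of another such blank, as blank_1
- blank_4_c (a point): centre of another such blank, as blank_1
- dish_top_c (a point): centre (half-way up) of the top dish of the stack: steel, 200 (x) x 66 (y) mm over its 5 x 5 mm rim bead, 32 mm high, 160 g; inner floor 176 x 42 mm, 14 mm above its underside; mouth 190 x 56 mm. Grasp it across its 66 mm width by the rim. In the stack its underside is 28 mm up and the rims are 14 mm apart: fingers reaching over 12 mm below its rim top seize the next dish too
- dish_mid_c (a point): centre of the second dish of the stack, the same as the top one, nested with 1 to 3 mm play; stays in the stack
- dish_low_c (a point): centre of the lowest dish of the stack, the same; it stands on the bench and stays
- board: loose pale soldering board, 212 mm (x) x 345 mm (y) x 8 mm thick, lying on the bench between the press and the stack; origin at the centre of its underside

How it is judged:
By the outcome, as a careful person would: the job done as asked, in the order asked, and still so for the second after the job is handed in, with the robot touching nothing.
Of blank_1, blank_2, blank_3, blank_4 only 2 to 4 are there at a start; the rules pass over those that are not, and their reading is None.
At some moment in a run one of board may be knocked a few centimetres aside while the robot is not near it.
Once in a run the grip may slacken for a moment while it holds something.
It also fails if it takes over 210 s, if anything falls off the work surface, if the arm or the gripper's body presses on something with over 40 N, if the wrist force passes 120 N, or if a joint passes its speed limit or range.

## Working session

There is one attempt and no reset: what is moved stays moved. The work goes in short steps, Python scripts to look and compute and a tool call to move; the robot and the scene stay as the last step left them, time stands still between calls to the robot, and variables do not carry over. Pictures are saved under pics/ and viewed, about 12 in all and at most 16, crops included, and the job is handed in when it is done.

Besides the shell and the picture viewer there is one more tool, called after "Request:" by a JSON object that holds its "op" and its "data", one argument or row to a line. play_rows: Moves the arm, as the interface text tells. Its arguments: {"type":"object","properties":{"series":{"type":"array","items":{"type":"object","properties":{"translation":{"type":"array","items":{"type":"number"}},"spin":{"type":"number"}}}},"jaw":{"type":"number"},"force":{"type":"number"}},"required":["series"]}

```bash
mkdir -p pics
cat > h.py <<'E'
from workcell import bot
import numpy as np, cv2
from scipy.spatial.transform import Rotation as Rn
def cal(n):
    c=bot.get_calibration(n); f=200/np.tan(np.radians(c['fov_y'])/2)
    return f,c['cx'],c['cy'],np.array(c['R']),np.array(c['t'])
def ray(n,p):
    f,cx,cy,R,t=cal(n); return -R.T@t, R.T@np.array([(p[0]-cx)/f,(p[1]-cy)/f,1.])
def onz(n,p,z):
    o,d=ray(n,p); return o+d*(z-o[2])/d[2]
def px(n,X):
    f,cx,cy,R,t=cal(n); c=R@np.array(X)+t; return np.array([f*c[0]/c[2]+cx,f*c[1]/c[2]+cy])
def shot(n,name,crop=None,s=1):
    im=bot.read_camera(n); o=im
    if crop: o=im[crop[1]:crop[3],crop[0]:crop[2]]
    if s!=1: o=cv2.resize(o,None,fx=s,fy=s,interpolation=cv2.INTER_CUBIC)
    cv2.imwrite('pics/'+name+'.png',o); return im
def st():
    s=bot.read_state(); r=Rn.from_rotvec(s['tcp_rot']).as_matrix()
    print('t',round(s['time'],2),'pos',np.round(s['tool_pos'],4),'xaxis deg',np.round(np.degrees(np.arctan2(r[1,0],r[0,0])),2),'z',np.round(r[:,2],3),'F',np.round(s['wrist_force'],1),'w',round(s['width'],3),'q6',np.round(s['q'],2)); return s,r
E
python3 - <<'E'
from h import *
st()
for n in('top','side'):
    shot(n,n+'0'); f,cx,cy,R,t=cal(n); print(n,f,cx,cy,(-R.T@t).round(3),R.round(3).tolist())
E
```

```text
t 0.0 pos [0.1706 0.6523 0.2299] xaxis deg 165.35 z [-0.001 -0.002 -1.   ] F [-0.2  1.  -0.2] w 1.001 q6 [ 1.28  0.26  1.61 -0.    1.27 -0.04]
top 382.94288290625394 320.3950473891432 198.00616079724531 [0.46  0.055 1.299] [[0.017, -0.999, -0.03], [-0.995, -0.014, -0.1], [0.1, 0.032, -0.995]]
side 427.9131048766375 321.10382484693747 200.76043799859093 [ 0.451 -0.866  0.525] [[0.992, -0.13, -0.002], [-0.051, -0.383, -0.922], [0.119, 0.915, -0.386]]
```

View pics/top0.png

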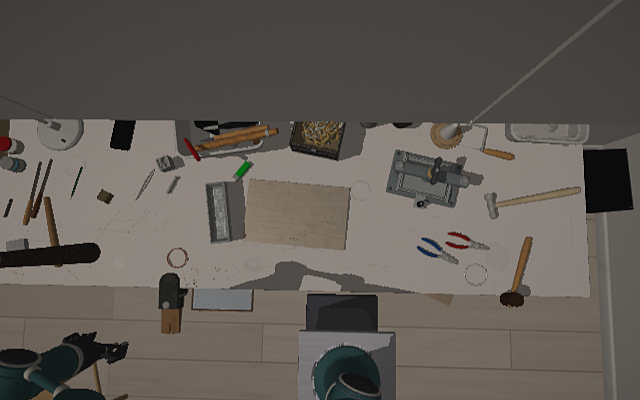

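View pics/side0.png

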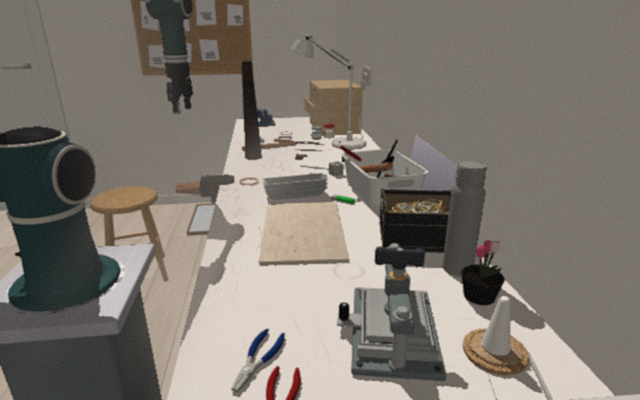

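Run:
```python
from h import *
a=shot('top','x0'); b=shot('side','x1')
A=cv2.resize(a[135:225,370:490],None,fx=6,fy=6,interpolation=cv2.INTER_CUBIC)
B=cv2.resize(b[225:385,320:460],None,fx=3.75,fy=3.75,interpolation=cv2.INTER_CUBIC)
cv2.imwrite('pics/a1.png',A);cv2.imwrite('pics/b1.png',B)
C=cv2.resize(a[165:260,190:370],None,fx=4,fy=4,interpolation=cv2.INTER_CUBIC);cv2.imwrite('pics/c1.png',C)
```

```text
(no output)
```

View pics/a1.png

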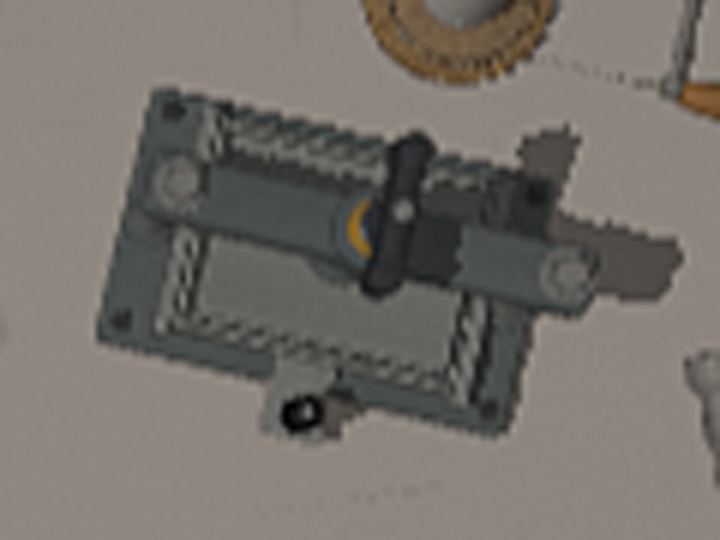

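View pics/b1.png

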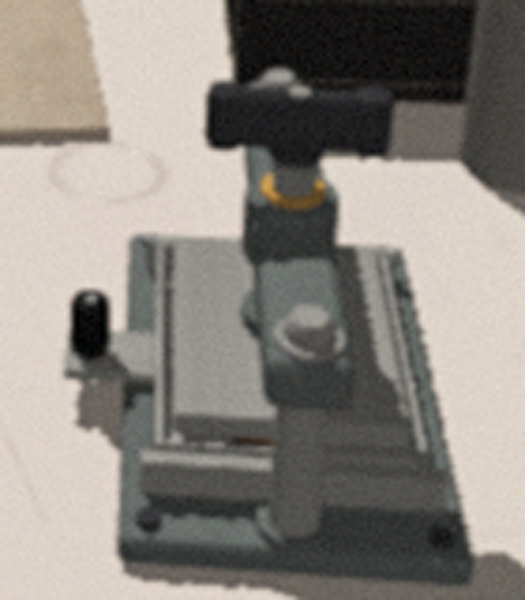

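View pics/c1.png

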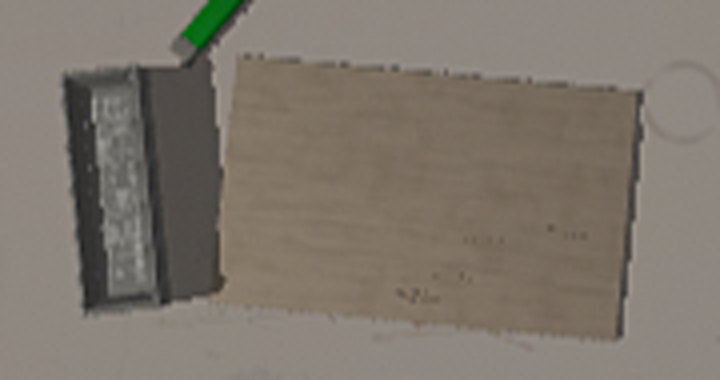

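Run:
```python
from h import *
T=lambda x,y:((x+.5)/6-.5+370,(y+.5)/6-.5+135)
S=lambda x,y:((x+.5)/3.75-.5+320,(y+.5)/3.75-.5+225)
D=lambda x,y:((x+.5)/4-.5+190,(y+.5)/4-.5+165)
def tri(a,b):
    o1,d1=ray('top',a);o2,d2=ray('side',b)
    s=np.linalg.lstsq(np.c_[d1,-d2],o2-o1,rcond=None)[0]
    p,q=o1+d1*s[0],o2+d2*s[1]; return ((p+q)/2).round(4),(p-q).round(4)
print('handle ends top',onz('top',T(411,145),.1625).round(4),onz('top',T(377,285),.1625).round(4))
print('hc tri',tri(T(396,213),S(300,95)))
print('cols',onz('top',T(178,182),.115).round(4),onz('top',T(572,272),.115).round(4))
print('knob top',onz('top',T(300,413),.052).round(4),'tri',tri(T(300,413),S(91,297)))
print('base corners',[onz('top',T(*p),.012).round(4)[:2].tolist() for p in [(165,92),(100,340),(500,435),(552,185)]])
# board
print('board',[onz('top',D(*p),.008).round(4)[:2].tolist() for p in [(238,58),(640,92),(618,338),(217,305)]])
print('stack rim',[onz('top',D(*p),.060).round(4)[:2].tolist() for p in [(65,75),(137,68),(160,303),(88,312)]])
m=S(208,0)
for p in [(208,105),(393,110),(91,325)]: print('side',onz('side',S(*p),.148 if p[0]!=91 else .037).round(4))
```

```text
handle ends top [ 0.697  -0.259   0.1625] [ 0.6264 -0.2413  0.1625]
hc tri (array([ 0.6633, -0.2502,  0.1672]), array([-0.0029,  0.0006, -0.0007]))
cols [ 0.6861 -0.1518  0.115 ] [ 0.6414 -0.3533  0.115 ]
knob top [ 0.5722 -0.2279  0.052 ] tri (array([ 0.5737, -0.2286,  0.0499]), array([-0.0026,  0.0003, -0.0003]))
base corners [[0.7574, -0.1627], [0.6153, -0.1259], [0.5651, -0.3473], [0.7063, -0.3787]]
board [[0.6514, 0.341], [0.6266, -0.0029], [0.4194, 0.0135], [0.441, 0.3513]]
stack rim [[0.6279, 0.4724], [0.6344, 0.4128], [0.4426, 0.3859], [0.4343, 0.4444]]
side [ 0.6306 -0.2205  0.148 ]
side [ 0.7155 -0.2365  0.148 ]
side [ 0.5744 -0.2333  0.037 ]
```

The top view shows the press at about (430,180), with the handle centre at (435.8,170.3), the knob at (419.8,203.5), and the board and stack to the left. In world terms that is handle about (0.663,-0.251) at yaw -14°, and press yaw about -13°. The sizes agree with those given. I'm moving over the handle.

Request:
{"op": "play_rows", "data": {
  "series": [
    {"translation":[-0.032,-0.034,0],"spin":0},
    {"translation":[-0.032,-0.034,0],"spin":0},
    {"translation":[-0.032,-0.034,0],"spin":0},
    {"translation":[-0.032,-0.034,0],"spin":0},
    {"translation":[-0.032,-0.034,0],"spin":0}
  ],
  "jaw": 1,
  "force": 60
}}

```text
time: 0.7
tool_pos: [0.283, 0.4463, 0.231]
tcp_rot: [0.4, 3.116, -0.0]
wrist_force: [1.1, 0.8, 0.3]
width: 1.003
```

Request:
{"op": "play_rows", "data": {
  "series": [
    {"translation":[-0.032,-0.034,0],"spin":0},
    {"translation":[-0.032,-0.034,0],"spin":0},
    {"translation":[-0.032,-0.034,0],"spin":0},
    {"translation":[-0.032,-0.034,0],"spin":0},
    {"translation":[-0.032,-0.034,0],"spin":0}
  ]
}}

```text
time: 1.2
tool_pos: [0.3948, 0.2414, 0.2314]
tcp_rot: [0.4, 3.115, 0.001]
wrist_force: [1.3, -0.3, -0.4]
width: 1.003
```

Request:
{"op": "play_rows", "data": {
  "series": [
    {"translation":[-0.032,-0.034,0],"spin":0},
    {"translation":[-0.032,-0.034,0],"spin":0},
    {"translation":[-0.032,-0.034,0],"spin":0},
    {"translation":[-0.032,-0.034,0],"spin":0},
    {"translation":[-0.032,-0.034,0],"spin":0}
  ]
}}

```text
time: 1.7
tool_pos: [0.5066, 0.0363, 0.2314]
tcp_rot: [0.401, 3.115, 0.0]
wrist_force: [1.7, 0.7, -0.0]
width: 1.001
```

Request:
{"op": "play_rows", "data": {
  "series": [
    {"translation":[-0.032,-0.034,0],"spin":0},
    {"translation":[-0.032,-0.034,0],"spin":0},
    {"translation":[-0.032,-0.034,0],"spin":0},
    {"translation":[-0.032,-0.034,0],"spin":0},
    {"translation":[-0.032,-0.034,0],"spin":0}
  ]
}}

```text
time: 2.2
tool_pos: [0.6184, -0.1686, 0.2311]
tcp_rot: [-0.401, -3.116, -0.0]
wrist_force: [0.7, -0.1, -0.0]
width: 1.0
```

Request:
{"op": "play_rows", "data": {
  "series": [
    {"translation":[0,0,0],"spin":1},
    {"translation":[0,0,0],"spin":1},
    {"translation":[0,0,0],"spin":1},
    {"translation":[0,0,0],"spin":1},
    {"translation":[0,0,0],"spin":1}
  ]
}}

```text
time: 2.7
tool_pos: [0.6177, -0.1669, 0.2309]
tcp_rot: [-1.071, -2.953, 0.0]
wrist_force: [-0.3, -0.7, 0.4]
width: 0.998
```

Request:
{"op": "play_rows", "data": {
  "series": [
    {"translation":[0,0,0],"spin":1},
    {"translation":[0,0,0],"spin":1},
    {"translation":[0,0,0],"spin":1},
    {"translation":[0,0,0],"spin":1},
    {"translation":[0,0,0],"spin":1}
  ]
}}

```text
time: 3.2
tool_pos: [0.6177, -0.1667, 0.231]
tcp_rot: [-1.684, -2.651, 0.0]
wrist_force: [-0.0, 0.6, -0.0]
width: 0.996
```

Request:
{"op": "play_rows", "data": {
  "series": [
    {"translation":[0,0,0],"spin":1},
    {"translation":[0,0,0],"spin":1},
    {"translation":[0,0,0],"spin":1},
    {"translation":[0,0,0],"spin":1},
    {"translation":[0,0,0],"spin":1}
  ]
}}

```text
time: 3.7
tool_pos: [0.6177, -0.1667, 0.2309]
tcp_rot: [-2.218, -2.224, 0.0]
wrist_force: [0.6, -0.2, -0.2]
width: 1.0
```

Request:
{"op": "play_rows", "data": {
  "series": [
    {"translation":[0,0,0],"spin":1},
    {"translation":[0,0,0],"spin":1},
    {"translation":[0,0,0],"spin":1},
    {"translation":[0,0,0],"spin":1},
    {"translation":[0,0,0],"spin":1}
  ]
}}

```text
time: 4.2
tool_pos: [0.6177, -0.1667, 0.2309]
tcp_rot: [-2.647, -1.691, 0.001]
wrist_force: [-0.9, -0.2, 0.1]
width: 0.997
```

Request:
{"op": "play_rows", "data": {
  "series": [
    {"translation":[0,0,0],"spin":1},
    {"translation":[0,0,0],"spin":1},
    {"translation":[0,0,0],"spin":1},
    {"translation":[0,0,0],"spin":1},
    {"translation":[0,0,0],"spin":1}
  ]
}}

```text
time: 4.7
tool_pos: [0.6177, -0.1667, 0.2309]
tcp_rot: [-2.951, -1.078, 0.001]
wrist_force: [-0.1, 0.9, -0.1]
width: 0.999
```

Request:
{"op": "play_rows", "data": {
  "series": [
    {"translation":[0,0,0],"spin":1},
    {"translation":[0,0,0],"spin":1},
    {"translation":[0,0,0],"spin":1},
    {"translation":[0,0,0],"spin":1},
    {"translation":[0,0,0],"spin":1}
  ]
}}

```text
time: 5.2
tool_pos: [0.6177, -0.1667, 0.2309]
tcp_rot: [-3.114, -0.414, 0.001]
wrist_force: [1.5, 0.1, -0.3]
width: 0.997
```

Request:
{"op": "play_rows", "data": {
  "series": [
    {"translation":[0,0,0],"spin":1},
    {"translation":[0,0,0],"spin":1},
    {"translation":[0,0,0],"spin":1},
    {"translation":[0,0,0],"spin":1},
    {"translation":[0,0,0],"spin":1}
  ]
}}

```text
time: 5.7
tool_pos: [0.6177, -0.1667, 0.231]
tcp_rot: [-3.13, 0.27, 0.001]
wrist_force: [-0.5, 0.2, 0.5]
width: 1.001
```

```bash
cat >> h.py <<'E'
def go(x,y,z=None,yaw=None):
    "print total tool-axis shift (at present yaw) and spin to reach a target"
    s,r=st(); d=np.array([x,y,s['tool_pos'][2] if z is None else z])-s['tool_pos']
    a=np.degrees(np.arctan2(r[1,0],r[0,0]))
    print('shift now',(r.T@d).round(4), 'dist',np.linalg.norm(d).round(4))
    if yaw is not None:
        k=((a-yaw+180)%360-180)/5; c,q=np.cos(np.radians(yaw)),np.sin(np.radians(yaw))
        print('spin',round(k,3),'shift after spin',np.round([c*d[0]+q*d[1],q*d[0]-c*d[1],-d[2]],4))
E
python3 -c "
from h import *
go(.663,-.251,.133,-14)"
```

```text
t 5.7 pos [ 0.6177 -0.1667  0.231 ] xaxis deg -9.86 z [-0.001  0.    -1.   ] F [-0.5  0.2  0.5] w 1.001 q6 [-0.3   0.2   1.68  0.    1.26  1.44]
shift now [0.0591 0.0753 0.0979] dist 0.1369
spin 0.827 shift after spin [0.0643 0.0708 0.098 ]
```

Request:
{"op": "play_rows", "data": {
  "series": [
    {"translation":[0,0,0],"spin":0.83},
    {"translation":[0.032,0.0355,0],"spin":0},
    {"translation":[0.032,0.0355,0],"spin":0},
    {"translation":[0,0,0.03],"spin":0},
    {"translation":[0,0,0.02],"spin":0}
  ]
}}

```text
time: 6.2
tool_pos: [0.6633, -0.2526, 0.1798]
tcp_rot: [-3.118, 0.381, 0.001]
wrist_force: [0.2, 0.1, -0.4]
width: 1.003
```

Request:
{"op": "play_rows", "data": {
  "series": [
    {"translation":[0,0,0.02],"spin":0},
    {"translation":[0,0,0.014],"spin":0},
    {"translation":[0,0,0.014],"spin":0},
    {"translation":[0,0,0],"spin":0}
  ]
}}

```text
time: 6.6
tool_pos: [0.6616, -0.2503, 0.1305]
tcp_rot: [-3.118, 0.377, 0.006]
wrist_force: [-0.6, 0.3, -0.7]
width: 0.999
```

Request:
{"op": "play_rows", "data": {
  "series": [
    {"translation":[0,0,0],"spin":0},
    {"translation":[0,0,0],"spin":0},
    {"translation":[0,0,0],"spin":0},
    {"translation":[0,0,0],"spin":0},
    {"translation":[0,0,0],"spin":0}
  ],
  "jaw": -1,
  "force": 40
}}

```text
time: 7.1
tool_pos: [0.6634, -0.2528, 0.135]
tcp_rot: [3.116, -0.377, 0.003]
wrist_force: [-1.9, -4.5, 3.1]
width: 0.276
```

```bash
python3 -c "
from h import *
s,r=st();print(s['torque'])
shot('top','t2',(370,135,490,225),5)"
```

```text
t 7.1 pos [ 0.6634 -0.2528  0.135 ] xaxis deg -13.79 z [ 0.001 -0.003 -1.   ] F [-1.9 -4.5  3.1] w 0.276 q6 [-0.4   0.39  1.62 -0.    1.13  1.41]
[-0.83949656  0.37762629  0.03568176]
```

View pics/t2.png

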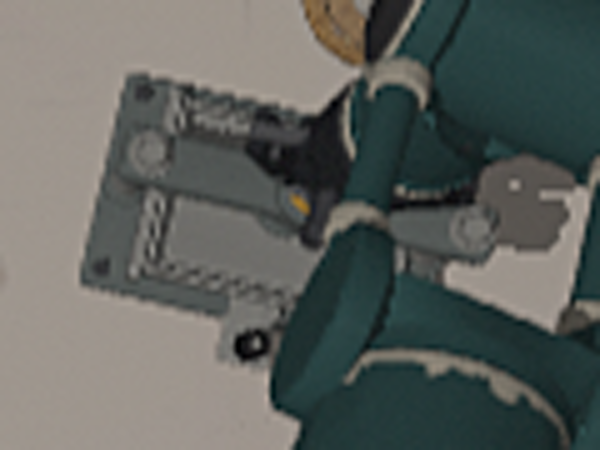

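Request:
{"op": "play_rows", "data": {
  "series": [
    {"translation":[0,0,0],"spin":0},
    {"translation":[0,0,0],"spin":0},
    {"translation":[0,0,0],"spin":0}
  ]
}}

```text
time: 7.45
tool_pos: [0.6634, -0.2528, 0.135]
tcp_rot: [3.116, -0.377, 0.003]
wrist_force: [-1.9, -5.1, 4.7]
width: 0.276
```

Request:
{"op": "play_rows", "data": {
  "series": [
    {"translation":[0,0,-0.0003],"spin":-1},
    {"translation":[0,0,-0.0003],"spin":-1}
  ]
}}

```text
time: 7.65
tool_pos: [0.6634, -0.2529, 0.1357]
tcp_rot: [3.137, -0.099, 0.003]
wrist_force: [-2.4, -4.8, 4.3]
width: 0.275
```

Request:
{"op": "play_rows", "data": {
  "series": [
    {"translation":[0,0,-0.00033],"spin":-1},
    {"translation":[0,0,-0.00033],"spin":-1},
    {"translation":[0,0,-0.00033],"spin":-1},
    {"translation":[0,0,-0.00033],"spin":-1},
    {"translation":[0,0,-0.00033],"spin":-1}
  ]
}}

```text
time: 8.15
tool_pos: [0.6634, -0.253, 0.1373]
tcp_rot: [3.084, 0.582, 0.002]
wrist_force: [-2.2, -4.7, 5.6]
width: 0.272
```

Request:
{"op": "play_rows", "data": {
  "series": [
    {"translation":[0,0,-0.00033],"spin":-1},
    {"translation":[0,0,-0.00033],"spin":-1},
    {"translation":[0,0,-0.00033],"spin":-1},
    {"translation":[0,0,-0.00033],"spin":-1},
    {"translation":[0,0,-0.00033],"spin":-1}
  ]
}}

```text
time: 8.65
tool_pos: [0.6635, -0.2531, 0.139]
tcp_rot: [2.884, 1.235, 0.001]
wrist_force: [-2.8, -4.9, 5.2]
width: 0.273
```

```bash
python3 -c "
from h import *
s,r=st();print(s['torque'])
shot('side','t3',(320,215,460,320),5)"
```

```text
t 8.65 pos [ 0.6635 -0.2531  0.139 ] xaxis deg 46.37 z [ 0.002 -0.003 -1.   ] F [-2.8 -4.9  5.2] w 0.273 q6 [-0.4   0.39  1.61 -0.    1.14  0.36]
[-0.97797562  0.333523   -0.09187676]
```

View pics/t3.png

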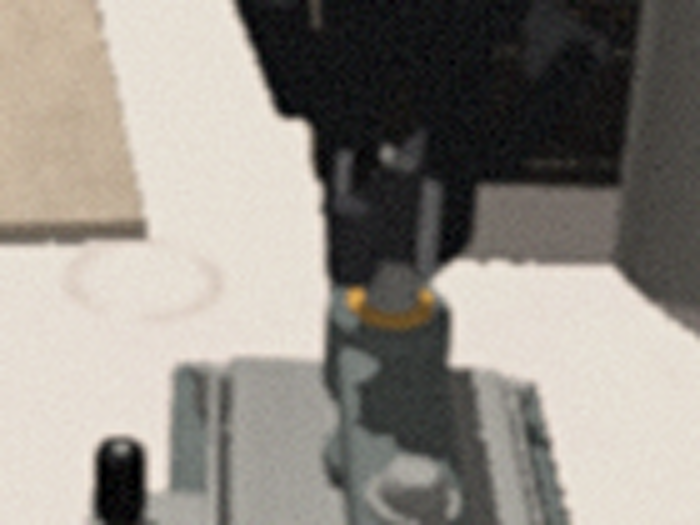

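The side view shows the fingers astride the bar and turning with it, with about 0.09 N·m at the wrist. I'll carry on to the stop.

Request:
{"op": "play_rows", "data": {
  "series": [
    {"translation":[0,0,-0.00033],"spin":-1},
    {"translation":[0,0,-0.00033],"spin":-1},
    {"translation":[0,0,-0.00033],"spin":-1},
    {"translation":[0,0,-0.00033],"spin":-1},
    {"translation":[0,0,-0.00033],"spin":-1}
  ]
}}

```text
time: 9.2
tool_pos: [0.6637, -0.2532, 0.1407]
tcp_rot: [2.548, 1.83, -0.0]
wrist_force: [-2.7, -6.0, 4.5]
width: 0.274
```

Request:
{"op": "play_rows", "data": {
  "series": [
    {"translation":[0,0,-0.00033],"spin":-1},
    {"translation":[0,0,-0.00033],"spin":-1},
    {"translation":[0,0,-0.00033],"spin":-1},
    {"translation":[0,0,-0.00033],"spin":-1},
    {"translation":[0,0,-0.00033],"spin":-1}
  ]
}}

```text
time: 9.7
tool_pos: [0.6638, -0.2532, 0.1423]
tcp_rot: [2.092, 2.338, -0.002]
wrist_force: [-1.5, -5.7, 4.4]
width: 0.272
```

Request:
{"op": "play_rows", "data": {
  "series": [
    {"translation":[0,0,-0.00033],"spin":-1},
    {"translation":[0,0,-0.00033],"spin":-1},
    {"translation":[0,0,-0.00033],"spin":-1},
    {"translation":[0,0,-0.00033],"spin":-1},
    {"translation":[0,0,-0.00033],"spin":-1}
  ]
}}

```text
time: 10.2
tool_pos: [0.6639, -0.2531, 0.1439]
tcp_rot: [1.536, 2.736, -0.003]
wrist_force: [-0.9, -6.2, 4.7]
width: 0.275
```

```bash
python3 -c "
from h import *
s,r=st();print(s['torque'])"
```

```text
t 10.2 pos [ 0.6639 -0.2531  0.1439] xaxis deg 121.37 z [ 0.003 -0.003 -1.   ] F [-0.9 -6.2  4.7] w 0.275 q6 [-0.4   0.39  1.61 -0.    1.14 -0.94]
[-0.9187462   0.16039462 -0.03309885]
```

Request:
{"op": "play_rows", "data": {
  "series": [
    {"translation":[0,0,-0.00033],"spin":-1},
    {"translation":[0,0,-0.00033],"spin":-1}
  ]
}}

```text
time: 10.4
tool_pos: [0.6639, -0.253, 0.1445]
tcp_rot: [1.293, 2.859, -0.003]
wrist_force: [-3.2, -2.6, 1.7]
width: 0.274
```

```bash
python3 -c "
from h import *
s,r=st();print(s['torque'])"
```

```text
t 10.4 pos [ 0.6639 -0.253   0.1445] xaxis deg 131.34 z [ 0.003 -0.003 -1.   ] F [-3.2 -2.6  1.7] w 0.274 q6 [-0.4   0.39  1.61 -0.    1.14 -1.12]
[-0.50999111  0.46570709 -0.10159661]
```

Request:
{"op": "play_rows", "data": {
  "series": [
    {"translation":[0,0,-0.0001],"spin":-1},
    {"translation":[0,0,0],"spin":0}
  ]
}}

```text
time: 10.6
tool_pos: [0.6626, -0.2518, 0.1442]
tcp_rot: [-1.171, -2.915, 0.002]
wrist_force: [-5.3, -2.4, 6.3]
width: 0.28
```

```bash
python3 -c "
from h import *
s,r=st();print(s['torque'])"
```

```text
t 10.6 pos [ 0.6626 -0.2518  0.1442] xaxis deg 136.24 z [-0.001 -0.001 -1.   ] F [-5.3 -2.4  6.3] w 0.28 q6 [-0.4   0.39  1.61 -0.    1.15 -1.2 ]
[-0.35229406  0.84500489  0.00343462]
```

Request:
{"op": "play_rows", "data": {
  "series": [
    {"translation":[0,0,0],"spin":-1},
    {"translation":[0,0,0],"spin":0}
  ]
}}

```text
time: 10.8
tool_pos: [0.6618, -0.2514, 0.1442]
tcp_rot: [-1.042, -2.962, 0.002]
wrist_force: [-6.7, -1.3, 7.4]
width: 0.27
```

```bash
python3 -c "
from h import *
s,r=st();print(s['torque'])"
```

```text
t 10.8 pos [ 0.6618 -0.2514  0.1442] xaxis deg 141.24 z [-0.002 -0.    -1.   ] F [-6.7 -1.3  7.4] w 0.27 q6 [-0.4   0.39  1.61 -0.    1.15 -1.29]
[-0.2471436   1.17635155 -0.04838535]
```

Request:
{"op": "play_rows", "data": {
  "series": [
    {"translation":[0,0,0],"spin":0},
    {"translation":[0,0,0],"spin":0},
    {"translation":[0,0,0],"spin":0},
    {"translation":[0,0,0],"spin":0},
    {"translation":[0,0,-0.01],"spin":0}
  ],
  "jaw": 1
}}

```text
time: 11.3
tool_pos: [0.662, -0.2502, 0.151]
tcp_rot: [-1.042, -2.96, -0.001]
wrist_force: [-0.0, -0.6, 0.4]
width: 1.0
```

Request:
{"op": "play_rows", "data": {
  "series": [
    {"translation":[0,0,-0.04],"spin":0},
    {"translation":[0,0,-0.03],"spin":-1},
    {"translation":[-0.0,0,0],"spin":-1},
    {"translation":[0,0,0],"spin":-1},
    {"translation":[0,0,0],"spin":-1}
  ]
}}

```text
time: 11.8
tool_pos: [0.6636, -0.251, 0.2245]
tcp_rot: [0.507, 3.098, -0.0]
wrist_force: [0.1, -0.2, -0.3]
width: 0.995
```

```bash
python3 -c "
from h import *
go(.573,-.2283,.020,167)"
```

```text
t 11.8 pos [ 0.6636 -0.251   0.2245] xaxis deg 161.4 z [ 0.002 -0.001 -1.   ] F [ 0.1 -0.2 -0.3] w 0.995 q6 [-0.4   0.33  1.53  0.    1.28 -1.64]
shift now [ 0.0935 -0.0074  0.2043] dist 0.2248
spin -1.12 shift after spin [0.0934 0.0018 0.2045]
```

Request:
{"op": "play_rows", "data": {
  "series": [
    {"translation":[0,0,0],"spin":-1},
    {"translation":[0,0,0],"spin":-0.12},
    {"translation":[0.047,0.001,0],"spin":0},
    {"translation":[0.0464,0.001,0],"spin":0},
    {"translation":[0,0,0.03],"spin":0}
  ],
  "jaw": 0.3
}}

```text
time: 12.3
tool_pos: [0.5712, -0.2276, 0.1977]
tcp_rot: [0.364, 3.115, -0.003]
wrist_force: [2.0, -0.6, 0.2]
width: 0.65
```

Request:
{"op": "play_rows", "data": {
  "series": [
    {"translation":[0,0,0.045],"spin":0},
    {"translation":[0,0,0.045],"spin":0},
    {"translation":[0,0,0],"spin":0}
  ]
}}

```text
time: 12.6
tool_pos: [0.5671, -0.2252, 0.0962]
tcp_rot: [-0.362, -3.108, -0.006]
wrist_force: [-1.8, -0.0, -0.9]
width: 0.653
```

```bash
python3 -c "
from h import *
go(.573,-.2283,.020,167)
shot('side','t4',(320,215,460,320),5)"
```

```text
t 12.6 pos [ 0.5671 -0.2252  0.0962] xaxis deg 166.7 z [-0.012  0.005 -1.   ] F [-1.8 -0.  -0.9] w 0.653 q6 [-0.42  0.27  1.86  0.    1.02 -1.76]
shift now [-0.0074 -0.0018  0.0761] dist 0.0765
spin -0.059 shift after spin [-0.0064 -0.0017  0.0762]
```

View pics/t4.png

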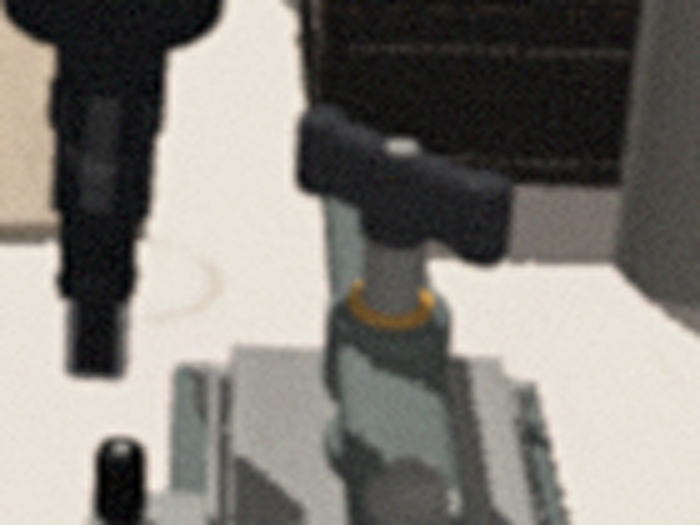

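The side view shows the handle turned and raised, with the near end at (490,220). The gripper is in front of the press above the knob at (120,480). Next I lower onto the knob.

Request:
{"op": "play_rows", "data": {
  "series": [
    {"translation":[0,0,0],"spin":0},
    {"translation":[0,0,0],"spin":0}
  ]
}}

```text
time: 12.85
tool_pos: [0.5752, -0.2288, 0.1064]
tcp_rot: [0.361, 3.115, -0.003]
wrist_force: [0.1, 0.3, 0.4]
width: 0.649
```

```bash
python3 -c "
from h import *
go(.573,-.2283,.022,167)
T=shot('top','t5')
c=T[135:225,370:490]; cv2.imwrite('pics/t5.png',cv2.resize(c,None,fx=5,fy=5,interpolation=cv2.INTER_CUBIC))"
```

```text
t 12.85 pos [ 0.5752 -0.2288  0.1064] xaxis deg 166.78 z [ 0.005 -0.002 -1.   ] F [0.1 0.3 0.4] w 0.649 q6 [-0.42  0.26  1.85 -0.    1.02 -1.76]
shift now [0.0027 0.0001 0.0844] dist 0.0844
spin -0.045 shift after spin [ 0.0022 -0.      0.0844]
```

View pics/t5.png

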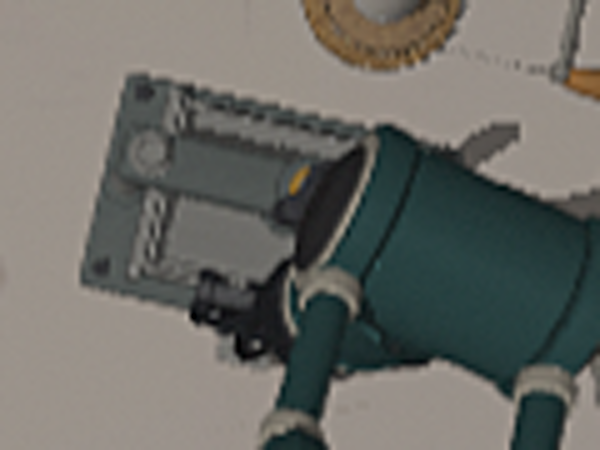

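Request:
{"op": "play_rows", "data": {
  "series": [
    {"translation":[0.002,0,0.03],"spin":0},
    {"translation":[0,0,0.03],"spin":0},
    {"translation":[0,0,0.014],"spin":0},
    {"translation":[0,0,0.01],"spin":0},
    {"translation":[0,0,0],"spin":0}
  ]
}}

```text
time: 13.4
tool_pos: [0.5705, -0.2272, 0.0185]
tcp_rot: [-0.361, -3.12, -0.0]
wrist_force: [-0.5, 0.9, -0.8]
width: 0.651
```

Request:
{"op": "play_rows", "data": {
  "series": [
    {"translation":[0,0,0],"spin":0},
    {"translation":[0,0,0],"spin":0},
    {"translation":[0,0,0],"spin":0},
    {"translation":[0,0,0],"spin":0},
    {"translation":[0,0,0],"spin":0}
  ],
  "jaw": -1,
  "force": 40
}}

```text
time: 13.9
tool_pos: [0.5722, -0.232, 0.0223]
tcp_rot: [0.359, 3.116, -0.011]
wrist_force: [-4.5, -12.5, 4.5]
width: 0.22
```

Request:
{"op": "play_rows", "data": {
  "series": [
    {"translation":[0.01,0,0],"spin":0},
    {"translation":[0.01,0,0],"spin":0},
    {"translation":[0.01,0,0],"spin":0}
  ]
}}

```text
time: 14.2
tool_pos: [0.5441, -0.2256, 0.0223]
tcp_rot: [0.359, 3.114, -0.012]
wrist_force: [-1.6, -14.1, 1.9]
width: 0.219
```

```bash
python3 -c "
from h import *
s,r=st();print(s['torque'])"
```

```text
t 14.2 pos [ 0.5441 -0.2256  0.0223] xaxis deg 166.85 z [ 0.007 -0.008 -1.   ] F [ -1.6 -14.1   1.9] w 0.219 q6 [-0.43  0.31  1.97 -0.01  0.85 -1.77]
[-1.81074757  0.22746839  0.01008444]
```

Request:
{"op": "play_rows", "data": {
  "series": [
    {"translation":[0.012,-0.0035,0],"spin":0},
    {"translation":[0.015,0,0],"spin":0},
    {"translation":[0.015,0,0],"spin":0},
    {"translation":[0.015,0,0],"spin":0},
    {"translation":[0.015,0,0],"spin":0}
  ]
}}

```text
time: 14.7
tool_pos: [0.4735, -0.2096, 0.0222]
tcp_rot: [0.36, 3.113, -0.006]
wrist_force: [1.4, -3.8, 6.2]
width: 0.218
```

Request:
{"op": "play_rows", "data": {
  "series": [
    {"translation":[0.015,0,0],"spin":0},
    {"translation":[0.01,0,0],"spin":0},
    {"translation":[0.006,0,0],"spin":0},
    {"translation":[0,0,0],"spin":0}
  ]
}}

```text
time: 15.1
tool_pos: [0.4424, -0.2024, 0.0222]
tcp_rot: [0.36, 3.115, -0.006]
wrist_force: [-2.2, -4.4, 9.3]
width: 0.218
```

Request:
{"op": "play_rows", "data": {
  "series": [
    {"translation":[0.003,0,0],"spin":0},
    {"translation":[0.003,0,0],"spin":0},
    {"translation":[0.003,0,0],"spin":0},
    {"translation":[0,0,0],"spin":0}
  ]
}}

```text
time: 15.5
tool_pos: [0.4357, -0.2009, 0.0222]
tcp_rot: [0.36, 3.112, -0.007]
wrist_force: [3.1, -4.8, 3.6]
width: 0.222
```

```bash
python3 -c "
from h import *
s,r=st();print(s['torque'])"
```

```text
t 15.5 pos [ 0.4357 -0.2009  0.0222] xaxis deg 166.81 z [ 0.009 -0.005 -1.   ] F [ 3.1 -4.8  3.6] w 0.222 q6 [-0.48  0.13  2.2  -0.    0.8  -1.82]
[-0.57592824 -0.34193215  0.019493  ]
```

Request:
{"op": "play_rows", "data": {
  "series": [
    {"translation":[0.003,0,0],"spin":0},
    {"translation":[0.001,0,0],"spin":0},
    {"translation":[0,0,0],"spin":0}
  ]
}}

```text
time: 15.8
tool_pos: [0.4357, -0.201, 0.0224]
tcp_rot: [0.36, 3.103, -0.009]
wrist_force: [15.7, -6.3, -9.9]
width: 0.217
```

Request:
{"op": "play_rows", "data": {
  "series": [
    {"translation":[-0.002,0,0],"spin":0},
    {"translation":[0,0,0],"spin":0},
    {"translation":[0,0,0],"spin":0},
    {"translation":[0,0,0],"spin":0}
  ],
  "jaw": 0.4
}}

```text
time: 16.2
tool_pos: [0.429, -0.1973, 0.0187]
tcp_rot: [-0.361, -3.12, -0.001]
wrist_force: [-0.0, 0.3, -0.8]
width: 0.697
```

Request:
{"op": "play_rows", "data": {
  "series": [
    {"translation":[0,0,-0.04],"spin":0},
    {"translation":[0,0,-0.05],"spin":0},
    {"translation":[0,0,-0.05],"spin":0},
    {"translation":[0,0,-0.03],"spin":0}
  ],
  "jaw": 1
}}

```text
time: 16.6
tool_pos: [0.4307, -0.1983, 0.1929]
tcp_rot: [0.361, 3.117, -0.002]
wrist_force: [0.0, -0.5, 0.6]
width: 0.999
```

```bash
python3 -c "
from h import *
go(.535,.429,.19,8)
a=shot('top','t6'); b=shot('side','t6s')"
```

```text
t 16.6 pos [ 0.4307 -0.1983  0.1929] xaxis deg 166.8 z [ 0.004 -0.002 -1.   ] F [ 0.  -0.5  0.6] w 0.999 q6 [-0.48 -0.1   2.07  0.    1.17 -1.82]
shift now [0.0418 0.6345 0.002 ] dist 0.6359
spin 31.759 shift after spin [ 0.1905 -0.6066  0.0029]
```

```bash
python3 -c "
from h import *
a=cv2.imread('pics/t6.png');b=cv2.imread('pics/t6s.png')
A=cv2.resize(a[172:252,200:250],None,fx=7,fy=7,interpolation=cv2.INTER_CUBIC)
B=cv2.resize(b[165:206,255:335],None,fx=5,fy=5,interpolation=cv2.INTER_CUBIC)
C=np.zeros((560,760,3),np.uint8);C[:,:350]=A;C[:205,355:755]=B
C[210:550,355:755]=cv2.resize(a[140:225,370:470],None,fx=4,fy=4,interpolation=cv2.INTER_CUBIC)
cv2.imwrite('pics/t7.png',C)"
```

```text
(no output)
```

View pics/t7.png

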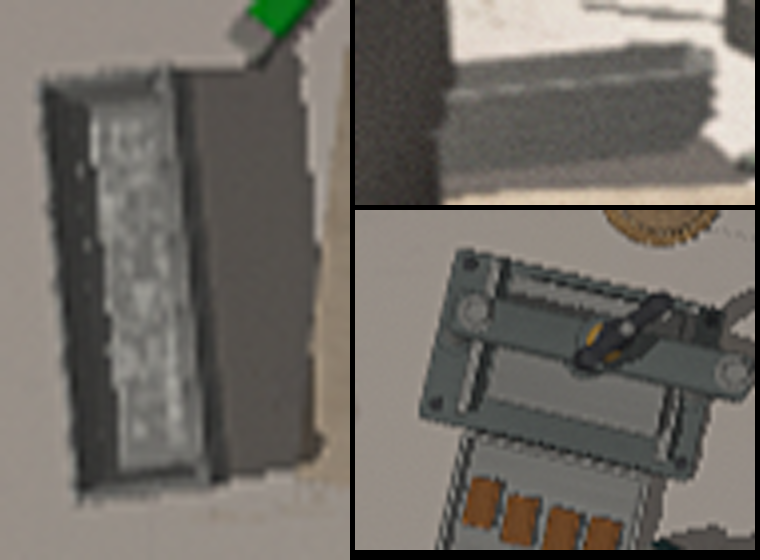

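```bash
python3 -c "
from h import *
T=lambda x,y:((x+.5)/7-.5+200,(y+.5)/7-.5+172)
S=lambda x,y:((x-355+.5)/5-.5+255,(y+.5)/5-.5+165)
for p in [(42,80),(80,498),(172,68),(190,70),(212,482)]: print('top',p,onz('top',T(*p),.06).round(4))
for p in [(455,94),(700,74),(455,65),(690,45),(713,65)]: print('side',p,onz('side',S(*p),.06).round(4))
Q=lambda x,y:((x-355+.5)/4-.5+370,(y-210+.5)/4-.5+140)
for p in [(483,502),(520,519),(562,530),(603,535)]: print('blank',onz('top',Q(*p),.032).round(4))
for p in [(474,310),(734,372)]: print('col',onz('top',Q(*p),.115).round(4))
print('handle',onz('top',Q(626,328),.172).round(4))
"
```

```text
top (42, 80) [0.6291 0.4734 0.06  ]
top (80, 498) [0.434  0.4465 0.06  ]
top (172, 68) [0.6356 0.412  0.06  ]
top (190, 70) [0.6347 0.4034 0.06  ]
top (212, 482) [0.4424 0.3851 0.06  ]
side (455, 94) [0.4682 0.3945 0.06  ]
side (700, 74) [0.6246 0.4104 0.06  ]
side (455, 65) [0.4698 0.4486 0.06  ]
side (690, 45) [0.6256 0.4673 0.06  ]
side (713, 65) [0.6352 0.4262 0.06  ]
blank [ 0.5427 -0.1735  0.032 ]
blank [ 0.5292 -0.2037  0.032 ]
blank [ 0.5207 -0.2378  0.032 ]
blank [ 0.5171 -0.2711  0.032 ]
col [ 0.687  -0.1522  0.115 ]
col [ 0.6407 -0.3516  0.115 ]
handle [ 0.6639 -0.2538  0.172 ]
```

Request:
{"op": "play_rows", "data": {
  "series": [
    {"translation":[0.0032,0.0488,0],"spin":0},
    {"translation":[0.0032,0.0488,0],"spin":0},
    {"translation":[0.0032,0.0488,0],"spin":0},
    {"translation":[0.0032,0.0488,0],"spin":0},
    {"translation":[0.0032,0.0488,0],"spin":0}
  ]
}}

```text
time: 17.2
tool_pos: [0.4685, 0.0452, 0.1874]
tcp_rot: [-0.362, -3.118, 0.001]
wrist_force: [0.5, -0.9, 0.1]
width: 1.003
```

Request:
{"op": "play_rows", "data": {
  "series": [
    {"translation":[0.0032,0.0488,0],"spin":0},
    {"translation":[0.0032,0.0488,0],"spin":0},
    {"translation":[0.0032,0.0488,0],"spin":0},
    {"translation":[0.0032,0.0488,0],"spin":0},
    {"translation":[0.0032,0.0488,0],"spin":0}
  ]
}}

```text
time: 17.7
tool_pos: [0.5088, 0.2862, 0.187]
tcp_rot: [-0.36, -3.118, 0.003]
wrist_force: [0.6, -0.1, -0.2]
width: 1.0
```

Request:
{"op": "play_rows", "data": {
  "series": [
    {"translation":[0.0032,0.0488,0],"spin":0},
    {"translation":[0.0032,0.0488,0],"spin":0},
    {"translation":[0.0032,0.0488,0],"spin":0},
    {"translation":[0,0,0],"spin":-1},
    {"translation":[0,0,0],"spin":-1}
  ]
}}

```text
time: 18.2
tool_pos: [0.5327, 0.4305, 0.1858]
tcp_rot: [-0.078, -3.137, 0.004]
wrist_force: [-0.3, -0.3, -0.6]
width: 1.001
```

Request:
{"op": "play_rows", "data": {
  "series": [
    {"translation":[0,0,0],"spin":-1},
    {"translation":[0,0,0],"spin":-1},
    {"translation":[0,0,0],"spin":-0.25},
    {"translation":[0,0,0.04],"spin":0},
    {"translation":[0,0,0.03],"spin":0}
  ]
}}

```text
time: 18.7
tool_pos: [0.5338, 0.4291, 0.1174]
tcp_rot: [0.218, -3.134, 0.0]
wrist_force: [1.2, -0.2, -0.8]
width: 1.001
```

Request:
{"op": "play_rows", "data": {
  "series": [
    {"translation":[0,0,0],"spin":0},
    {"translation":[0,0,0],"spin":0},
    {"translation":[0,0,0],"spin":0}
  ]
}}

```text
time: 19.0
tool_pos: [0.5352, 0.4301, 0.1207]
tcp_rot: [-0.219, 3.132, 0.002]
wrist_force: [0.1, -0.1, 0.3]
width: 0.999
```

```bash
python3 -c "
from h import *
go(.5355,.429,.044,188)"
```

```text
t 19.0 pos [0.5352 0.4301 0.1207] xaxis deg -171.99 z [ 0.002  0.002 -1.   ] F [ 0.1 -0.1  0.3] w 0.999 q6 [ 0.64  0.37  1.68  0.    1.09 -1.07]
shift now [-0.     -0.0012  0.0767] dist 0.0767
spin 0.003 shift after spin [-0.0002 -0.0011  0.0767]
```

Request:
{"op": "play_rows", "data": {
  "series": [
    {"translation":[0,-0.001,0.03],"spin":0},
    {"translation":[0,0,0.025],"spin":0},
    {"translation":[0,0,0.011],"spin":0},
    {"translation":[0,0,0.01],"spin":0},
    {"translation":[0,0,0],"spin":0}
  ]
}}

```text
time: 19.5
tool_pos: [0.5342, 0.4283, 0.0427]
tcp_rot: [0.22, -3.133, 0.0]
wrist_force: [0.4, -0.4, 0.0]
width: 0.998
```

Request:
{"op": "play_rows", "data": {
  "series": [
    {"translation":[0,0,0],"spin":0},
    {"translation":[0,0,0],"spin":0},
    {"translation":[0,0,0],"spin":0},
    {"translation":[0,0,0],"spin":0}
  ]
}}

```text
time: 19.9
tool_pos: [0.5347, 0.4287, 0.0438]
tcp_rot: [-0.22, 3.133, 0.001]
wrist_force: [0.6, -0.0, -0.0]
width: 1.0
```

```bash
python3 -c "
from h import *
go(.5355,.429,.044,188)
b=shot('side','t8',(255,140,355,215),7)"
```

```text
t 19.9 pos [0.5347 0.4287 0.0438] xaxis deg -171.96 z [ 0.001  0.001 -1.   ] F [ 0.6 -0.  -0. ] w 1.0 q6 [ 0.64  0.44  1.73 -0.    0.96 -1.07]
shift now [-0.0008  0.0002 -0.0002] dist 0.0009
spin 0.009 shift after spin [-0.0008  0.0002 -0.0002]
```

View pics/t8.png

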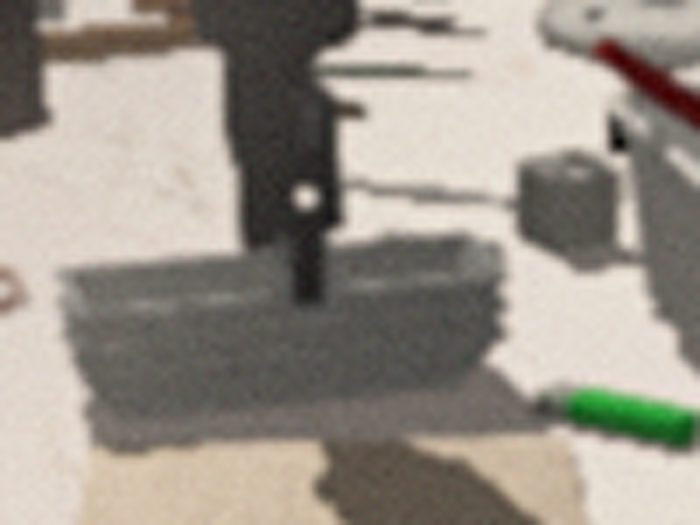

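The near finger stands just outside the near rim, with its tip slightly below the rim top at (309,303). It is well clear of the next dish, so I'm closing.

Request:
{"op": "play_rows", "data": {
  "series": [
    {"translation":[0,0,0],"spin":0},
    {"translation":[0,0,0],"spin":0},
    {"translation":[0,0,0],"spin":0},
    {"translation":[0,0,0],"spin":0},
    {"translation":[0,0,0],"spin":0}
  ],
  "jaw": -1,
  "force": 50
}}

```text
time: 20.45
tool_pos: [0.5347, 0.4291, 0.0439]
tcp_rot: [-0.22, 3.133, 0.002]
wrist_force: [-1.1, 1.2, 5.1]
width: 0.75
```

Request:
{"op": "play_rows", "data": {
  "series": [
    {"translation":[0,0,-0.004],"spin":0},
    {"translation":[0,0,-0.006],"spin":0},
    {"translation":[0,0,-0.01],"spin":0},
    {"translation":[0,0,-0.015],"spin":0},
    {"translation":[0,0,-0.015],"spin":0}
  ]
}}

```text
time: 20.95
tool_pos: [0.5343, 0.4282, 0.094]
tcp_rot: [0.22, -3.134, 0.0]
wrist_force: [-0.1, 0.3, -1.1]
width: 0.752
```

Request:
{"op": "play_rows", "data": {
  "series": [
    {"translation":[0,0,-0.02],"spin":0},
    {"translation":[0,0,0],"spin":0},
    {"translation":[0,0,0],"spin":0}
  ]
}}

```text
time: 21.25
tool_pos: [0.535, 0.4289, 0.1145]
tcp_rot: [-0.22, 3.131, 0.002]
wrist_force: [-1.3, -0.5, -2.1]
width: 0.749
```

```bash
python3 -c "
from h import *
st()
b=shot('side','t9',(255,130,355,215),7)"
```

```text
t 21.25 pos [0.535  0.4289 0.1145] xaxis deg -171.95 z [ 0.002  0.002 -1.   ] F [-1.3 -0.5 -2.1] w 0.749 q6 [ 0.64  0.37  1.69 -0.    1.08 -1.07]
```

View pics/t9.png

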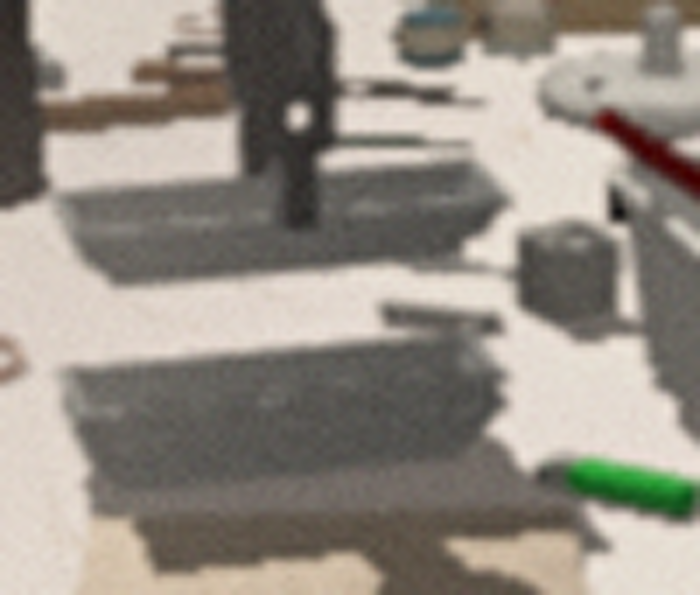

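Only the top dish came up, level (rim at y≈190, the stack left below at y≈370), and the wrist shows about 2 N. Next I check the board and plan the placing.

```bash
cat >> h.py <<'E'
def board(im):
    hsv=cv2.cvtColor(im,cv2.COLOR_BGR2HSV); m=cv2.inRange(hsv,(8,45,60),(28,120,230)); m[:150]=0;m[270:]=0;m[:,:200]=0;m[:,400:]=0
    m=cv2.morphologyEx(m,cv2.MORPH_OPEN,np.ones((3,3)))
    c=max(cv2.findContours(m,cv2.RETR_EXTERNAL,cv2.CHAIN_APPROX_NONE)[0],key=cv2.contourArea)
    r=cv2.minAreaRect(c); P=np.array([onz('top',p,.008)[:2] for p in cv2.boxPoints(r)])
    print('board c',P.mean(0).round(4),'corners',P.round(3).tolist(),'sides',[np.linalg.norm(P[i]-P[i-1]).round(3) for i in (0,1)])
E
python3 -c "
from h import *
board(cv2.imread('pics/t6.png')); board(shot('top','t10')); go(.535,.176,.1145,86)"
```

```text
board c [0.5346 0.1795] corners [[0.441, 0.357], [0.653, 0.346], [0.627, -0.001], [0.417, 0.015]] sides [np.float64(0.343), np.float64(0.213)]
board c [0.5346 0.1796] corners [[0.441, 0.358], [0.653, 0.346], [0.627, -0.001], [0.417, 0.015]] sides [np.float64(0.343), np.float64(0.213)]
t 21.35 pos [0.5338 0.4279 0.1122] xaxis deg -171.96 z [-0.001 -0.001 -1.   ] F [-0.3  0.3 -1.8] w 0.752 q6 [ 0.64  0.37  1.69 -0.    1.08 -1.07]
shift now [ 0.034  -0.2496 -0.0021] dist 0.2519
spin 20.409 shift after spin [-0.2512  0.0188 -0.0023]
```

Request:
{"op": "play_rows", "data": {
  "series": [
    {"translation":[0.0042,-0.0312,0],"spin":0},
    {"translation":[0.0042,-0.0312,0],"spin":0},
    {"translation":[0.0042,-0.0312,0],"spin":0},
    {"translation":[0.0042,-0.0312,0],"spin":0},
    {"translation":[0.0042,-0.0312,0],"spin":0}
  ]
}}

```text
time: 21.85
tool_pos: [0.5342, 0.2694, 0.1114]
tcp_rot: [0.221, -3.131, 0.002]
wrist_force: [0.5, -0.1, -2.9]
width: 0.753
```

Request:
{"op": "play_rows", "data": {
  "series": [
    {"translation":[0.0042,-0.0312,0],"spin":0},
    {"translation":[0.0042,-0.0312,0],"spin":0},
    {"translation":[0.0042,-0.0312,0],"spin":0},
    {"translation":[0,0,0],"spin":0.4}
  ]
}}

```text
time: 22.25
tool_pos: [0.5345, 0.1728, 0.1113]
tcp_rot: [0.16, -3.134, 0.003]
wrist_force: [-0.2, 0.6, -1.8]
width: 0.753
```

Request:
{"op": "play_rows", "data": {
  "series": [
    {"translation":[0,0,0],"spin":1},
    {"translation":[0,0,0],"spin":1},
    {"translation":[0,0,0],"spin":1},
    {"translation":[0,0,0],"spin":1},
    {"translation":[0,0,0],"spin":1}
  ]
}}

```text
time: 22.75
tool_pos: [0.5349, 0.1762, 0.1115]
tcp_rot: [-0.523, -3.095, 0.002]
wrist_force: [-0.7, -0.4, -1.3]
width: 0.751
```

Request:
{"op": "play_rows", "data": {
  "series": [
    {"translation":[0,0,0],"spin":1},
    {"translation":[0,0,0],"spin":1},
    {"translation":[0,0,0],"spin":1},
    {"translation":[0,0,0],"spin":1},
    {"translation":[0,0,0],"spin":1}
  ]
}}

```text
time: 23.25
tool_pos: [0.5349, 0.1762, 0.1115]
tcp_rot: [-1.18, -2.909, 0.003]
wrist_force: [-0.0, 0.0, -1.3]
width: 0.751
```

Request:
{"op": "play_rows", "data": {
  "series": [
    {"translation":[0,0,0],"spin":1},
    {"translation":[0,0,0],"spin":1},
    {"translation":[0,0,0],"spin":1},
    {"translation":[0,0,0],"spin":1},
    {"translation":[0,0,0],"spin":1}
  ]
}}

```text
time: 23.75
tool_pos: [0.5349, 0.1762, 0.1115]
tcp_rot: [-1.782, -2.585, 0.003]
wrist_force: [-0.4, 0.0, -1.7]
width: 0.752
```

Request:
{"op": "play_rows", "data": {
  "series": [
    {"translation":[0,0,0],"spin":1},
    {"translation":[0,0,0],"spin":1},
    {"translation":[0,0,0],"spin":1},
    {"translation":[0,0,0],"spin":1},
    {"translation":[0,0,0],"spin":1}
  ]
}}

```text
time: 24.25
tool_pos: [0.5349, 0.1762, 0.1115]
tcp_rot: [-2.3, -2.139, 0.004]
wrist_force: [0.4, 0.5, -0.9]
width: 0.752
```

Request:
{"op": "play_rows", "data": {
  "series": [
    {"translation":[0,0,0.02],"spin":0},
    {"translation":[0,0,0.02],"spin":0},
    {"translation":[0,0,0],"spin":0},
    {"translation":[0,0,0],"spin":0}
  ]
}}

```text
time: 24.65
tool_pos: [0.5348, 0.1762, 0.0718]
tcp_rot: [-2.296, -2.143, 0.004]
wrist_force: [0.6, -0.5, -1.1]
width: 0.754
```

```bash
python3 -c "
from h import *
go(.535,.176,.024,86)
b=shot('side','t11',(240,140,380,260),5)"
```

```text
t 24.65 pos [0.5348 0.1762 0.0718] xaxis deg 86.04 z [-0.003 -0.001 -1.   ] F [ 0.6 -0.5 -1.1] w 0.754 q6 [ 0.27  0.21  1.99 -0.    0.95  0.34]
shift now [-0.0001  0.0004  0.0478] dist 0.0478
spin 0.009 shift after spin [-0.0002  0.0002  0.0478]
```

View pics/t11.png

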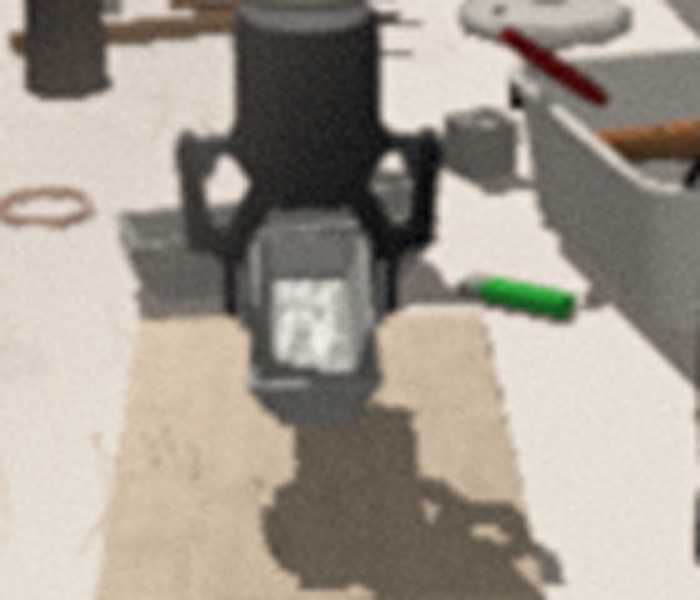

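Request:
{"op": "play_rows", "data": {
  "series": [
    {"translation":[0,0,0.02],"spin":0},
    {"translation":[0,0,0.015],"spin":0},
    {"translation":[0,0,0.007],"spin":0},
    {"translation":[0,0,0],"spin":0},
    {"translation":[0,0,0],"spin":0}
  ]
}}

```text
time: 25.2
tool_pos: [0.5361, 0.1766, 0.0311]
tcp_rot: [2.297, 2.143, 0.0]
wrist_force: [0.2, -0.2, -2.2]
width: 0.75
```

Request:
{"op": "play_rows", "data": {
  "series": [
    {"translation":[0,0,0.0025],"spin":0},
    {"translation":[0,0,0],"spin":0}
  ]
}}

```text
time: 25.4
tool_pos: [0.5363, 0.1766, 0.0288]
tcp_rot: [2.297, 2.143, 0.001]
wrist_force: [0.1, -0.0, -1.6]
width: 0.753
```

Request:
{"op": "play_rows", "data": {
  "series": [
    {"translation":[0,0,0.0015],"spin":0},
    {"translation":[0,0,0],"spin":0}
  ]
}}

```text
time: 25.6
tool_pos: [0.536, 0.1765, 0.027]
tcp_rot: [2.297, 2.143, 0.0]
wrist_force: [0.2, 0.3, -2.4]
width: 0.749
```

Request:
{"op": "play_rows", "data": {
  "series": [
    {"translation":[0,0,0.0015],"spin":0},
    {"translation":[0,0,0],"spin":0}
  ]
}}

```text
time: 25.8
tool_pos: [0.5358, 0.1765, 0.0252]
tcp_rot: [-2.297, -2.143, 0.0]
wrist_force: [0.2, 0.2, -1.2]
width: 0.753
```

Request:
{"op": "play_rows", "data": {
  "series": [
    {"translation":[0,0,0.001],"spin":0},
    {"translation":[0,0,0],"spin":0}
  ]
}}

```text
time: 26.0
tool_pos: [0.536, 0.1766, 0.0245]
tcp_rot: [2.297, 2.143, 0.0]
wrist_force: [0.4, 0.2, -1.8]
width: 0.749
```

Request:
{"op": "play_rows", "data": {
  "series": [
    {"translation":[0,0,0.001],"spin":0},
    {"translation":[0,0,0],"spin":0}
  ]
}}

```text
time: 26.2
tool_pos: [0.5361, 0.1766, 0.0244]
tcp_rot: [-2.297, -2.143, 0.0]
wrist_force: [-2.2, -0.6, 6.5]
width: 0.751
```

Request:
{"op": "play_rows", "data": {
  "series": [
    {"translation":[0,0,0.001],"spin":0},
    {"translation":[0,0,0],"spin":0}
  ]
}}

```text
time: 26.4
tool_pos: [0.5361, 0.1766, 0.0243]
tcp_rot: [-2.297, -2.143, 0.001]
wrist_force: [-5.2, -2.3, 11.9]
width: 0.751
```

Request:
{"op": "play_rows", "data": {
  "series": [
    {"translation":[0,0,-0.002],"spin":0},
    {"translation":[0,0,0],"spin":0},
    {"translation":[0,0,0],"spin":0},
    {"translation":[0,0,0],"spin":0},
    {"translation":[0,0,0],"spin":0}
  ],
  "jaw": 1
}}

```text
time: 26.9
tool_pos: [0.5358, 0.1765, 0.0241]
tcp_rot: [-2.297, -2.143, 0.0]
wrist_force: [0.1, -0.0, 0.6]
width: 1.003
```

Request:
{"op": "play_rows", "data": {
  "series": [
    {"translation":[0,0,-0.015],"spin":0},
    {"translation":[0,0,-0.04],"spin":0},
    {"translation":[0,0,-0.05],"spin":0},
    {"translation":[0,0,-0.03],"spin":0}
  ]
}}

```text
time: 27.3
tool_pos: [0.5377, 0.1771, 0.1644]
tcp_rot: [2.295, 2.142, 0.008]
wrist_force: [0.0, 0.6, 0.2]
width: 0.998
```

```bash
cat >> h.py <<'E'
def blanks(im,z=.032,box=(170,250,370,470)):
    hsv=cv2.cvtColor(im,cv2.COLOR_BGR2HSV); m=cv2.inRange(hsv,(3,110,50),(16,255,255)); k=np.zeros_like(m);k[box[0]:box[1],box[2]:box[3]]=1; m*=k
    for c in cv2.findContours(m,cv2.RETR_EXTERNAL,cv2.CHAIN_APPROX_NONE)[0]:
        if cv2.contourArea(c)<15: continue
        M=cv2.moments(c); p=(M['m10']/M['m00'],M['m01']/M['m00'])
        q=np.array([onz('top',v[0],z)[:2] for v in c]).astype(np.float32)*1000; r=cv2.minAreaRect(q)
        print('blank',onz('top',p,z)[:2].round(4),'px',np.round(p,1),'rect',np.round(r[0],1),np.round(r[1],1),round(r[2],1),'area',cv2.contourArea(c))
E
python3 -c "
from h import *
st(); a=shot('top','t12'); blanks(a); board(a)
b=cv2.imread('pics/t12.png'); o=np.r_[cv2.resize(b[150:260,240:370],None,fx=4,fy=4,interpolation=cv2.INTER_CUBIC)]
o2=cv2.resize(b[160:240,380:450],None,fx=5.5,fy=5.5,interpolation=cv2.INTER_CUBIC)
o=cv2.copyMakeBorder(o[:,:400],0,0,0,0,cv2.BORDER_CONSTANT); cv2.imwrite('pics/t12c.png',np.c_[o,o2])"
```

```text
t 27.3 pos [0.5377 0.1771 0.1644] xaxis deg 86.04 z [ 0.005  0.002 -1.   ] F [0.  0.6 0.2] w 0.998 q6 [0.27 0.11 1.92 0.   1.11 0.34]
blank [ 0.5106 -0.2685] px [430.8 222.9] rect [ 510.7 -268.7] [23.4 36.8] 71.2 area 67.0
blank [ 0.5178 -0.2366] px [421.  220.5] rect [ 517.8 -236.6] [22.8 36.7] 75.6 area 65.0
blank [ 0.528  -0.2028] px [410.6 217.2] rect [ 528.2 -202.6] [23.  36.9] 78.4 area 64.5
blank [ 0.5424 -0.1719] px [401.1 212.7] rect [ 541.7 -171.9] [22.9 39.4] 75.9 area 67.0
board c [0.528  0.0826] corners [[0.427, 0.163], [0.638, 0.152], [0.629, 0.001], [0.418, 0.014]] sides [np.float64(0.15), np.float64(0.212)]Traceback (most recent call last):
  File "<string>", line 6, in <module>
    o=cv2.copyMakeBorder(o[:,:400],0,0,0,0,cv2.BORDER_CONSTANT); cv2.imwrite('pics/t12c.png',np.c_[o,o2])
                                                                                             ~~~~~^^^^^^
    res = self.concatenate(tuple(objs), axis=axis)
ValueError: all the input array dimensions except for the concatenation axis must match exactly, but along dimension 1, the array at index 0 has size 400 and the array at index 1 has size 385
```

Request:
{"op": "play_rows", "data": {
  "series": [
    {"translation":[-0.0438,0.0036,0],"spin":0},
    {"translation":[-0.0438,0.0036,0],"spin":0},
    {"translation":[-0.0438,0.0036,0],"spin":0},
    {"translation":[-0.0438,0.0036,0],"spin":0},
    {"translation":[-0.0438,0.0036,0],"spin":0}
  ],
  "jaw": 0.35
}}

```text
time: 27.85
tool_pos: [0.5387, -0.0448, 0.1604]
tcp_rot: [2.296, 2.143, 0.001]
wrist_force: [0.6, 0.4, 0.3]
width: 0.68
```

Request:
{"op": "play_rows", "data": {
  "series": [
    {"translation":[-0.0438,0.0036,0],"spin":0},
    {"translation":[-0.0438,0.0036,0],"spin":0},
    {"translation":[-0.0438,0.0036,0],"spin":0},
    {"translation":[0,0,0],"spin":1},
    {"translation":[0,0,0],"spin":0.8}
  ]
}}

```text
time: 28.35
tool_pos: [0.5404, -0.1769, 0.1602]
tcp_rot: [2.464, 1.948, 0.001]
wrist_force: [0.3, -0.5, 0.2]
width: 0.674
```

Request:
{"op": "play_rows", "data": {
  "series": [
    {"translation":[0,0,0.04],"spin":0},
    {"translation":[0,0,0.03],"spin":0},
    {"translation":[0,0,0.02],"spin":0},
    {"translation":[0,0,0],"spin":0},
    {"translation":[0,0,0],"spin":0}
  ]
}}

```text
time: 28.85
tool_pos: [0.5406, -0.1751, 0.07]
tcp_rot: [-2.458, -1.957, 0.0]
wrist_force: [0.4, -0.6, 0.9]
width: 0.674
```

```bash
cat >> h.py <<'E'
def board2(im):
    hsv=cv2.cvtColor(im,cv2.COLOR_BGR2HSV); m=cv2.inRange(hsv,(8,45,60),(28,120,230)); m[:150]=0;m[270:]=0;m[:,:225]=0;m[:,:380]=m[:,:380];m[:,380:]=0
    m=cv2.morphologyEx(m,cv2.MORPH_OPEN,np.ones((3,3)))
    cs=[c for c in cv2.findContours(m,cv2.RETR_EXTERNAL,cv2.CHAIN_APPROX_NONE)[0] if cv2.contourArea(c)>150]
    r=cv2.minAreaRect(np.vstack(cs)); P=np.array([onz('top',p,.008)[:2] for p in cv2.boxPoints(r)])
    print('board2 c',P.mean(0).round(4),'sides',[np.linalg.norm(P[i]-P[i-1]).round(3) for i in (0,1)],P.round(3).tolist())
E
python3 -c "
from h import *
go(.5417,-.1745,.0235,77); a=shot('top','t13'); board2(a)
cv2.imwrite('pics/t13c.png',cv2.resize(a[150:260,240:450],None,fx=3.8,fy=3.8,interpolation=cv2.INTER_CUBIC))"
```

```text
t 28.85 pos [ 0.5406 -0.1751  0.07  ] xaxis deg 77.05 z [-0.  0. -1.] F [ 0.4 -0.6  0.9] w 0.674 q6 [-0.36  0.22  1.98  0.    0.94 -0.13]
shift now [0.0008 0.0009 0.0465] dist 0.0465
spin 0.009 shift after spin [0.0008 0.0009 0.0465]
board2 c [0.5351 0.1797] sides [np.float64(0.343), np.float64(0.212)] [[0.442, 0.358], [0.654, 0.347], [0.627, -0.001], [0.418, 0.015]]
```

View pics/t13c.png

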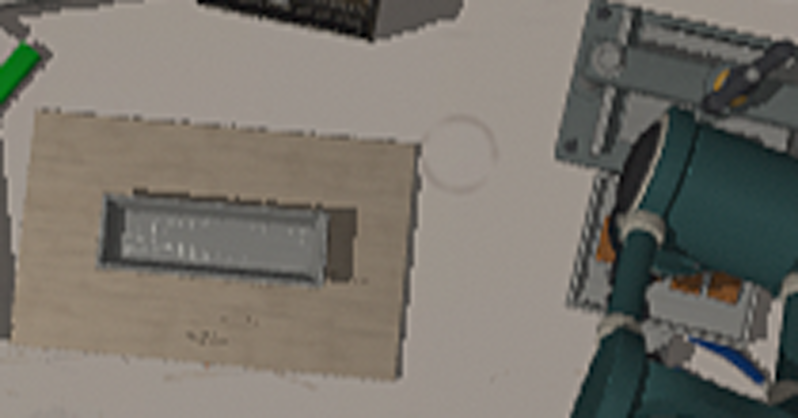

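Dish flat on the board (corners at (105,193), (328,210), (322,285) and (100,268)). The board hasn't moved. Grasping blank 1.

Request:
{"op": "play_rows", "data": {
  "series": [
    {"translation":[0.001,0.001,0.02],"spin":0},
    {"translation":[0,0,0.016],"spin":0},
    {"translation":[0,0,0.0105],"spin":0},
    {"translation":[0,0,0],"spin":0},
    {"translation":[0,0,0],"spin":0}
  ]
}}

```text
time: 29.4
tool_pos: [0.5425, -0.1746, 0.0239]
tcp_rot: [2.457, 1.956, 0.001]
wrist_force: [0.7, 0.1, -0.4]
width: 0.674
```

Request:
{"op": "play_rows", "data": {
  "series": [
    {"translation":[0,0,0],"spin":0},
    {"translation":[0,0,0],"spin":0},
    {"translation":[0,0,0],"spin":0},
    {"translation":[0,0,0],"spin":0},
    {"translation":[0,0,0],"spin":0}
  ],
  "jaw": -1,
  "force": 35
}}

```text
time: 29.9
tool_pos: [0.5429, -0.1747, 0.0244]
tcp_rot: [2.456, 1.955, 0.002]
wrist_force: [-0.8, 0.4, 5.7]
width: 0.45
```

Request:
{"op": "play_rows", "data": {
  "series": [
    {"translation":[0,0,-0.01],"spin":0},
    {"translation":[0,0,-0.025],"spin":0},
    {"translation":[0,0,-0.03],"spin":0},
    {"translation":[0,0,0],"spin":0},
    {"translation":[0,0,0],"spin":0}
  ]
}}

```text
time: 30.4
tool_pos: [0.5423, -0.1745, 0.089]
tcp_rot: [2.456, 1.955, 0.002]
wrist_force: [-0.4, 0.4, -0.5]
width: 0.454
```

```bash
python3 -c "
from h import *
go(.5375,.1975,.0895,176)"
```

```text
t 30.4 pos [ 0.5423 -0.1745  0.089 ] xaxis deg 77.04 z [ 0.002 -0.001 -1.   ] F [-0.4  0.4 -0.5] w 0.454 q6 [-0.36  0.2   1.97 -0.    0.98 -0.13]
shift now [ 0.3615 -0.0881 -0.0008] dist 0.372
spin -19.791 shift after spin [ 0.0307  0.3708 -0.0005]
```

Request:
{"op": "play_rows", "data": {
  "series": [
    {"translation":[0.04,-0.0098,0],"spin":0},
    {"translation":[0.04,-0.0098,0],"spin":0},
    {"translation":[0.04,-0.0098,0],"spin":0},
    {"translation":[0.04,-0.0098,0],"spin":0},
    {"translation":[0.04,-0.0098,0],"spin":0}
  ]
}}

```text
time: 30.9
tool_pos: [0.537, 0.0331, 0.0862]
tcp_rot: [-2.457, -1.955, 0.004]
wrist_force: [0.8, -0.1, -0.6]
width: 0.451
```

Request:
{"op": "play_rows", "data": {
  "series": [
    {"translation":[0.04,-0.0098,0],"spin":0},
    {"translation":[0.04,-0.0098,0],"spin":0},
    {"translation":[0.04,-0.0098,0],"spin":0},
    {"translation":[0.04,-0.0097,0],"spin":0},
    {"translation":[0,0,0],"spin":-0.79}
  ]
}}

```text
time: 31.4
tool_pos: [0.5351, 0.2005, 0.0864]
tcp_rot: [-2.382, -2.045, 0.002]
wrist_force: [-0.1, -0.5, -0.7]
width: 0.45
```

Request:
{"op": "play_rows", "data": {
  "series": [
    {"translation":[0,0,0],"spin":-1},
    {"translation":[0,0,0],"spin":-1},
    {"translation":[0,0,0],"spin":-1},
    {"translation":[0,0,0],"spin":-1},
    {"translation":[0,0,0],"spin":-1}
  ]
}}

```text
time: 31.9
tool_pos: [0.5349, 0.1958, 0.0859]
tcp_rot: [-1.885, -2.511, 0.005]
wrist_force: [-0.4, 0.2, -0.3]
width: 0.454
```

Request:
{"op": "play_rows", "data": {
  "series": [
    {"translation":[0,0,0],"spin":-1},
    {"translation":[0,0,0],"spin":-1},
    {"translation":[0,0,0],"spin":-1},
    {"translation":[0,0,0],"spin":-1},
    {"translation":[0,0,0],"spin":-1}
  ]
}}

```text
time: 32.4
tool_pos: [0.5349, 0.1958, 0.0859]
tcp_rot: [-1.297, -2.858, 0.004]
wrist_force: [0.4, -0.4, 0.1]
width: 0.453
```

Request:
{"op": "play_rows", "data": {
  "series": [
    {"translation":[0,0,0],"spin":-1},
    {"translation":[0,0,0],"spin":-1},
    {"translation":[0,0,0],"spin":-1},
    {"translation":[0,0,0],"spin":-1},
    {"translation":[0,0,0],"spin":-1}
  ]
}}

```text
time: 32.9
tool_pos: [0.5349, 0.1958, 0.0859]
tcp_rot: [-0.647, -3.071, 0.003]
wrist_force: [-0.4, -0.7, -0.8]
width: 0.454
```

Request:
{"op": "play_rows", "data": {
  "series": [
    {"translation":[0,0,0],"spin":-1},
    {"translation":[0,0,0],"spin":-1},
    {"translation":[0,0,0],"spin":-1},
    {"translation":[0,0,0],"spin":-1},
    {"translation":[0,0,0],"spin":0}
  ]
}}

```text
time: 33.4
tool_pos: [0.535, 0.1958, 0.0861]
tcp_rot: [-0.109, -3.136, 0.002]
wrist_force: [-0.5, 0.8, 0.1]
width: 0.457
```

```bash
python3 -c "
from h import *
go(.5375,.1975,.025,176)
a=shot('top','t14'); blanks(a); board2(a)"
```

```text
t 33.4 pos [0.535  0.1958 0.0861] xaxis deg 176.01 z [-0.003 -0.001 -1.   ] F [-0.5  0.8  0.1] w 0.457 q6 [ 0.31  0.2   1.97 -0.    0.98 -1.19]
shift now [-0.0025  0.0019  0.0611] dist 0.0611
spin 0.001 shift after spin [-0.0023  0.0018  0.0611]
blank [ 0.5105 -0.2687] px [430.9 222.9] rect [ 510.8 -268.7] [23.4 36.6] 71.2 area 65.5
blank [ 0.5178 -0.2366] px [421.  220.5] rect [ 517.8 -236.6] [22.8 36.7] 75.6 area 65.0
blank [ 0.5288 -0.2033] px [410.8 217. ] rect [ 528.7 -203. ] [23.  38.2] 79.4 area 64.5
board2 c [0.5329 0.156 ] sides [np.float64(0.297), np.float64(0.212)] [[0.438, 0.311], [0.65, 0.299], [0.626, -0.002], [0.417, 0.015]]
```

Request:
{"op": "play_rows", "data": {
  "series": [
    {"translation":[-0.0023,0.0018,0.02],"spin":0},
    {"translation":[0,0,0.02],"spin":0},
    {"translation":[0,0,0.012],"spin":0},
    {"translation":[0,0,0.006],"spin":0},
    {"translation":[0,0,0],"spin":0}
  ]
}}

```text
time: 33.95
tool_pos: [0.5379, 0.1976, 0.0286]
tcp_rot: [-0.111, -3.137, 0.001]
wrist_force: [-0.3, -0.3, 0.4]
width: 0.457
```

Request:
{"op": "play_rows", "data": {
  "series": [
    {"translation":[0,0,0.002],"spin":0},
    {"translation":[0,0,0],"spin":0},
    {"translation":[0,0,0],"spin":0}
  ]
}}

```text
time: 34.25
tool_pos: [0.5396, 0.1982, 0.0287]
tcp_rot: [0.11, 3.138, 0.001]
wrist_force: [0.3, 0.1, -0.4]
width: 0.45
```

Request:
{"op": "play_rows", "data": {
  "series": [
    {"translation":[0,0,0],"spin":0},
    {"translation":[0,0,0],"spin":0},
    {"translation":[0,0,0],"spin":0},
    {"translation":[0,0,-0.01],"spin":0},
    {"translation":[0,0,-0.03],"spin":0}
  ],
  "jaw": 0.2
}}

```text
time: 34.75
tool_pos: [0.536, 0.197, 0.0656]
tcp_rot: [-0.11, -3.133, 0.004]
wrist_force: [-0.8, -0.7, 0.2]
width: 0.604
```

Request:
{"op": "play_rows", "data": {
  "series": [
    {"translation":[0,0,-0.04],"spin":0},
    {"translation":[0,0,0],"spin":0},
    {"translation":[0,0,0],"spin":0},
    {"translation":[0,0,0],"spin":0}
  ],
  "jaw": 0.35
}}

```text
time: 35.15
tool_pos: [0.5383, 0.1977, 0.1075]
tcp_rot: [-0.11, -3.139, 0.001]
wrist_force: [0.0, -0.3, 0.4]
width: 0.673
```

```bash
python3 -c "
from h import *
go(.528,-.2055,.09,77)"
```

```text
t 35.15 pos [0.5383 0.1977 0.1075] xaxis deg 175.99 z [-0.001 -0.    -1.   ] F [ 0.  -0.3  0.4] w 0.673 q6 [ 0.31  0.18  1.94  0.    1.02 -1.19]
shift now [-0.0179 -0.4029  0.0176] dist 0.4037
spin 19.798 shift after spin [-0.3952  0.0807  0.0175]
```

Request:
{"op": "play_rows", "data": {
  "series": [
    {"translation":[-0.002,-0.0448,0],"spin":0},
    {"translation":[-0.002,-0.0448,0],"spin":0},
    {"translation":[-0.002,-0.0448,0],"spin":0},
    {"translation":[-0.002,-0.0448,0],"spin":0},
    {"translation":[-0.002,-0.0448,0],"spin":0}
  ]
}}

```text
time: 35.65
tool_pos: [0.5315, -0.0277, 0.1062]
tcp_rot: [-0.109, -3.136, -0.0]
wrist_force: [0.7, -0.1, -0.2]
width: 0.675
```

Request:
{"op": "play_rows", "data": {
  "series": [
    {"translation":[-0.002,-0.0448,0],"spin":0},
    {"translation":[-0.002,-0.0448,0],"spin":0},
    {"translation":[-0.002,-0.0448,0],"spin":0},
    {"translation":[-0.002,-0.0445,0],"spin":0},
    {"translation":[0,0,0],"spin":0.8}
  ]
}}

```text
time: 36.15
tool_pos: [0.5276, -0.2099, 0.1065]
tcp_rot: [-0.229, -3.131, 0.002]
wrist_force: [0.4, 1.2, 0.8]
width: 0.674
```

Request:
{"op": "play_rows", "data": {
  "series": [
    {"translation":[0,0,0],"spin":1},
    {"translation":[0,0,0],"spin":1},
    {"translation":[0,0,0],"spin":1},
    {"translation":[0,0,0],"spin":1},
    {"translation":[0,0,0],"spin":1}
  ]
}}

```text
time: 36.65
tool_pos: [0.5273, -0.2047, 0.1059]
tcp_rot: [-0.897, -3.007, -0.001]
wrist_force: [0.1, -0.4, 0.9]
width: 0.674
```

Request:
{"op": "play_rows", "data": {
  "series": [
    {"translation":[0,0,0],"spin":1},
    {"translation":[0,0,0],"spin":1},
    {"translation":[0,0,0],"spin":1},
    {"translation":[0,0,0],"spin":1},
    {"translation":[0,0,0],"spin":1}
  ]
}}

```text
time: 37.15
tool_pos: [0.5273, -0.2046, 0.1059]
tcp_rot: [-1.526, -2.742, 0.001]
wrist_force: [0.9, -0.1, -0.0]
width: 0.675
```

Request:
{"op": "play_rows", "data": {
  "series": [
    {"translation":[0,0,0],"spin":1},
    {"translation":[0,0,0],"spin":1},
    {"translation":[0,0,0],"spin":1},
    {"translation":[0,0,0],"spin":1},
    {"translation":[0,0,0],"spin":1}
  ]
}}

```text
time: 37.65
tool_pos: [0.5273, -0.2046, 0.1059]
tcp_rot: [-2.084, -2.346, 0.002]
wrist_force: [-0.1, -0.4, 0.3]
width: 0.671
```

Request:
{"op": "play_rows", "data": {
  "series": [
    {"translation":[0,0,0.01],"spin":1},
    {"translation":[0,0,0.01],"spin":1},
    {"translation":[0,0,0.01],"spin":1},
    {"translation":[0,0,0.01],"spin":1},
    {"translation":[0,0,0],"spin":0}
  ]
}}

```text
time: 38.15
tool_pos: [0.526, -0.204, 0.0645]
tcp_rot: [-2.454, -1.952, 0.005]
wrist_force: [-1.1, -0.2, -0.2]
width: 0.677
```

Request:
{"op": "play_rows", "data": {
  "series": [
    {"translation":[0,0,0],"spin":0},
    {"translation":[0,0,0],"spin":0},
    {"translation":[0,0,0],"spin":0}
  ]
}}

```text
time: 38.45
tool_pos: [0.5291, -0.2054, 0.0684]
tcp_rot: [2.457, 1.956, 0.001]
wrist_force: [0.6, 0.3, -1.2]
width: 0.675
```

```bash
python3 -c "
from h import *
go(.528,-.2055,.024,77)"
```

```text
t 38.45 pos [ 0.5291 -0.2054  0.0684] xaxis deg 77.04 z [ 0.001 -0.    -1.   ] F [ 0.6  0.3 -1.2] w 0.675 q6 [-0.41  0.22  1.98 -0.    0.94 -0.19]
shift now [-0.0004 -0.0011  0.0444] dist 0.0444
spin 0.008 shift after spin [-0.0004 -0.0011  0.0444]
```

Request:
{"op": "play_rows", "data": {
  "series": [
    {"translation":[0,-0.001,0.02],"spin":0},
    {"translation":[0,0,0.015],"spin":0},
    {"translation":[0,0,0.0095],"spin":0},
    {"translation":[0,0,0],"spin":0},
    {"translation":[0,0,0],"spin":0}
  ]
}}

```text
time: 38.95
tool_pos: [0.5277, -0.205, 0.0232]
tcp_rot: [-2.458, -1.955, 0.0]
wrist_force: [-0.5, -0.5, -0.3]
width: 0.674
```

Request:
{"op": "play_rows", "data": {
  "series": [
    {"translation":[0,0,0],"spin":0},
    {"translation":[0,0,0],"spin":0},
    {"translation":[0,0,0],"spin":0},
    {"translation":[0,0,0],"spin":0},
    {"translation":[0,0,0],"spin":0}
  ],
  "jaw": -1
}}

```text
time: 39.45
tool_pos: [0.5288, -0.2054, 0.0244]
tcp_rot: [2.457, 1.954, 0.002]
wrist_force: [0.3, -0.7, 5.9]
width: 0.45
```

Request:
{"op": "play_rows", "data": {
  "series": [
    {"translation":[0,0,-0.01],"spin":0},
    {"translation":[0,0,-0.025],"spin":0},
    {"translation":[0,0,-0.03],"spin":0},
    {"translation":[0,0,0],"spin":0},
    {"translation":[0,0,0],"spin":0}
  ]
}}

```text
time: 39.95
tool_pos: [0.5281, -0.2051, 0.0892]
tcp_rot: [2.458, 1.955, 0.001]
wrist_force: [-0.0, -1.4, -0.3]
width: 0.453
```

Request:
{"op": "play_rows", "data": {
  "series": [
    {"translation":[0.0393,-0.0083,0],"spin":0},
    {"translation":[0.0393,-0.0083,0],"spin":0},
    {"translation":[0.0393,-0.0083,0],"spin":0},
    {"translation":[0.0393,-0.0083,0],"spin":0},
    {"translation":[0.0393,-0.0083,0],"spin":0}
  ]
}}

```text
time: 40.45
tool_pos: [0.5296, -0.0027, 0.0865]
tcp_rot: [-2.457, -1.954, 0.004]
wrist_force: [0.9, 0.1, 1.2]
width: 0.46
```

Request:
{"op": "play_rows", "data": {
  "series": [
    {"translation":[0.0393,-0.0083,0],"spin":0},
    {"translation":[0.0393,-0.0083,0],"spin":0},
    {"translation":[0.0393,-0.0083,0],"spin":0},
    {"translation":[0.0393,-0.0083,0],"spin":0},
    {"translation":[0,0,0],"spin":-0.8}
  ]
}}

```text
time: 40.95
tool_pos: [0.5331, 0.1604, 0.0867]
tcp_rot: [-2.382, -2.045, 0.002]
wrist_force: [-0.1, -0.9, 0.3]
width: 0.458
```

Request:
{"op": "play_rows", "data": {
  "series": [
    {"translation":[0,0,0],"spin":-1},
    {"translation":[0,0,0],"spin":-1},
    {"translation":[0,0,0],"spin":-1},
    {"translation":[0,0,0],"spin":-1},
    {"translation":[0,0,0],"spin":-1}
  ]
}}

```text
time: 41.45
tool_pos: [0.5328, 0.1561, 0.0863]
tcp_rot: [-1.885, -2.51, 0.005]
wrist_force: [0.4, 0.9, -0.6]
width: 0.451
```

Request:
{"op": "play_rows", "data": {
  "series": [
    {"translation":[0,0,0],"spin":-1},
    {"translation":[0,0,0],"spin":-1},
    {"translation":[0,0,0],"spin":-1},
    {"translation":[0,0,0],"spin":-1},
    {"translation":[0,0,0],"spin":-1}
  ]
}}

```text
time: 41.95
tool_pos: [0.5328, 0.156, 0.0863]
tcp_rot: [-1.297, -2.858, 0.004]
wrist_force: [1.0, 0.1, -0.5]
width: 0.455
```

Request:
{"op": "play_rows", "data": {
  "series": [
    {"translation":[0,0,0],"spin":-1},
    {"translation":[0,0,0],"spin":-1},
    {"translation":[0,0,0],"spin":-1},
    {"translation":[0,0,0],"spin":-1},
    {"translation":[0,0,0],"spin":-1}
  ]
}}

```text
time: 42.45
tool_pos: [0.5328, 0.156, 0.0863]
tcp_rot: [-0.647, -3.071, 0.003]
wrist_force: [0.1, -0.6, -0.3]
width: 0.454
```

Request:
{"op": "play_rows", "data": {
  "series": [
    {"translation":[0,0,0],"spin":-1},
    {"translation":[0,0,0],"spin":-1},
    {"translation":[0,0,0],"spin":-1},
    {"translation":[0,0,0],"spin":-1},
    {"translation":[0,0,0],"spin":0}
  ]
}}

```text
time: 42.95
tool_pos: [0.533, 0.156, 0.0865]
tcp_rot: [-0.109, -3.136, 0.002]
wrist_force: [0.6, -0.1, 0.3]
width: 0.454
```

```bash
python3 -c "
from h import *
go(.5345,.1557,.033,176)
a=shot('top','t15'); blanks(a); board2(a); blanks(a,.032,(150,270,225,380))"
```

```text
t 42.95 pos [0.533  0.156  0.0865] xaxis deg 176.01 z [-0.004 -0.001 -1.   ] F [ 0.6 -0.1  0.3] w 0.454 q6 [ 0.24  0.18  2.   -0.    0.97 -1.26]
shift now [-0.0017 -0.0002  0.0535] dist 0.0535
spin 0.002 shift after spin [-0.0016 -0.0002  0.0535]
blank [ 0.5111 -0.269 ] px [431.  222.7] rect [ 511.1 -268.9] [22.7 37. ] 75.4 area 64.0
blank [ 0.518  -0.2364] px [420.9 220.4] rect [ 518.7 -236.9] [23.5 38.7] 71.3 area 67.0
board2 c [0.5351 0.1795] sides [np.float64(0.343), np.float64(0.212)] [[0.442, 0.358], [0.653, 0.346], [0.627, -0.001], [0.418, 0.015]]
```

Request:
{"op": "play_rows", "data": {
  "series": [
    {"translation":[-0.0016,0,0.02],"spin":0},
    {"translation":[0,0,0.02],"spin":0},
    {"translation":[0,0,0.0135],"spin":0},
    {"translation":[0,0,0],"spin":0},
    {"translation":[0,0,0],"spin":0}
  ]
}}

```text
time: 43.5
tool_pos: [0.5358, 0.1562, 0.0346]
tcp_rot: [-0.111, -3.138, 0.001]
wrist_force: [-0.6, -0.1, -0.5]
width: 0.449
```

Request:
{"op": "play_rows", "data": {
  "series": [
    {"translation":[0,0,0],"spin":0},
    {"translation":[0,0,0],"spin":0},
    {"translation":[0,0,0],"spin":0},
    {"translation":[0,0,-0.01],"spin":0},
    {"translation":[0,0,-0.03],"spin":0}
  ],
  "jaw": 0.2
}}

```text
time: 44.0
tool_pos: [0.5333, 0.1556, 0.0729]
tcp_rot: [-0.11, -3.133, 0.003]
wrist_force: [0.7, -0.4, -0.0]
width: 0.594
```

Request:
{"op": "play_rows", "data": {
  "series": [
    {"translation":[0,0,-0.03],"spin":0},
    {"translation":[0,0,0],"spin":0},
    {"translation":[0,0,0],"spin":0},
    {"translation":[0,0,0],"spin":0}
  ],
  "jaw": 0.35
}}

```text
time: 44.4
tool_pos: [0.5355, 0.1561, 0.1044]
tcp_rot: [-0.11, -3.139, 0.001]
wrist_force: [-0.1, -0.2, -0.5]
width: 0.676
```

```bash
python3 -c "
from h import *
go(.518,-.239,.1,77)"
```

```text
t 44.4 pos [0.5355 0.1561 0.1044] xaxis deg 175.99 z [-0.001 -0.    -1.   ] F [-0.1 -0.2 -0.5] w 0.676 q6 [ 0.24  0.16  1.98 -0.    1.01 -1.26]
shift now [-0.0102 -0.3954  0.0045] dist 0.3955
spin 19.799 shift after spin [-0.3889  0.0719  0.0044]
```

Request:
{"op": "play_rows", "data": {
  "series": [
    {"translation":[-0.0011,-0.0439,0],"spin":0},
    {"translation":[-0.0011,-0.0439,0],"spin":0},
    {"translation":[-0.0011,-0.0439,0],"spin":0},
    {"translation":[-0.0011,-0.0439,0],"spin":0},
    {"translation":[-0.0011,-0.0439,0],"spin":0}
  ]
}}

```text
time: 44.9
tool_pos: [0.5248, -0.0644, 0.1034]
tcp_rot: [-0.109, -3.137, -0.001]
wrist_force: [1.1, -0.5, 0.6]
width: 0.675
```

Request:
{"op": "play_rows", "data": {
  "series": [
    {"translation":[-0.0011,-0.0439,0],"spin":0},
    {"translation":[-0.0011,-0.0439,0],"spin":0},
    {"translation":[-0.0011,-0.0439,0],"spin":0},
    {"translation":[-0.0011,-0.0439,0],"spin":0},
    {"translation":[0,0,0],"spin":0.8}
  ]
}}

```text
time: 45.4
tool_pos: [0.5174, -0.2432, 0.1037]
tcp_rot: [-0.229, -3.132, 0.002]
wrist_force: [0.7, 0.1, 0.1]
width: 0.674
```

Request:
{"op": "play_rows", "data": {
  "series": [
    {"translation":[0,0,0],"spin":1},
    {"translation":[0,0,0],"spin":1},
    {"translation":[0,0,0],"spin":1},
    {"translation":[0,0,0],"spin":1},
    {"translation":[0,0,0],"spin":1}
  ]
}}

```text
time: 45.9
tool_pos: [0.5172, -0.2379, 0.103]
tcp_rot: [-0.897, -3.007, -0.001]
wrist_force: [0.1, -0.8, -0.2]
width: 0.678
```

Request:
{"op": "play_rows", "data": {
  "series": [
    {"translation":[0,0,0],"spin":1},
    {"translation":[0,0,0],"spin":1},
    {"translation":[0,0,0],"spin":1},
    {"translation":[0,0,0],"spin":1},
    {"translation":[0,0,0],"spin":1}
  ]
}}

```text
time: 46.4
tool_pos: [0.5172, -0.2378, 0.1031]
tcp_rot: [-1.526, -2.742, 0.0]
wrist_force: [-0.7, -0.0, -0.0]
width: 0.677
```

Request:
{"op": "play_rows", "data": {
  "series": [
    {"translation":[0,0,0],"spin":1},
    {"translation":[0,0,0],"spin":1},
    {"translation":[0,0,0],"spin":1},
    {"translation":[0,0,0],"spin":1},
    {"translation":[0,0,0],"spin":1}
  ]
}}

```text
time: 46.9
tool_pos: [0.5172, -0.2378, 0.103]
tcp_rot: [-2.084, -2.347, 0.001]
wrist_force: [0.3, -0.6, 0.4]
width: 0.675
```

Request:
{"op": "play_rows", "data": {
  "series": [
    {"translation":[0,0,0.01],"spin":1},
    {"translation":[0,0,0.01],"spin":1},
    {"translation":[0,0,0.01],"spin":1},
    {"translation":[0,0,0.007],"spin":1},
    {"translation":[0,0,0],"spin":0}
  ]
}}

```text
time: 47.4
tool_pos: [0.5162, -0.2373, 0.065]
tcp_rot: [-2.455, -1.952, 0.004]
wrist_force: [-0.6, 0.4, -0.1]
width: 0.671
```

Request:
{"op": "play_rows", "data": {
  "series": [
    {"translation":[0,0,0],"spin":0},
    {"translation":[0,0,0],"spin":0},
    {"translation":[0,0,0],"spin":0}
  ]
}}

```text
time: 47.7
tool_pos: [0.5188, -0.2387, 0.0683]
tcp_rot: [2.457, 1.956, 0.0]
wrist_force: [-0.9, 0.5, -0.3]
width: 0.677
```

```bash
python3 -c "
from h import *
go(.518,-.239,.024,77)
a=shot('top','t16'); board2(a); blanks(a,.032,(150,270,225,380))
A=cv2.resize(a[190:240,255:340],None,fx=8,fy=8,interpolation=cv2.INTER_CUBIC); cv2.imwrite('pics/t16c.png',A)"
```

```text
t 47.7 pos [ 0.5188 -0.2387  0.0683] xaxis deg 77.04 z [ 0.001 -0.    -1.   ] F [-0.9  0.5 -0.3] w 0.677 q6 [-0.47  0.22  1.98 -0.    0.94 -0.25]
shift now [-0.0005 -0.0007  0.0443] dist 0.0443
spin 0.009 shift after spin [-0.0005 -0.0007  0.0443]
board2 c [0.5247 0.1713] sides [np.float64(0.343), np.float64(0.213)] [[0.431, 0.35], [0.644, 0.338], [0.617, -0.01], [0.407, 0.007]]
blank [0.5266 0.1695] px [297.6 215.9] rect [526.5 169. ] [80.9 22. ] 84.6 area 128.5
```

View pics/t16c.png

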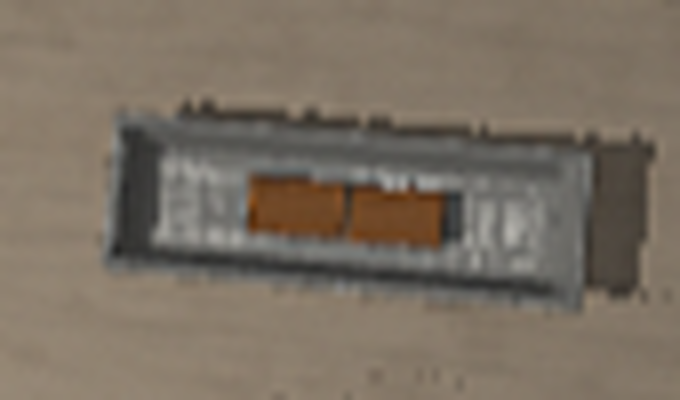

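The top view shows two blanks flat in the dish at (295,205) and (395,218). The board and dish have been knocked by (-10,-8) mm, so the new dish centre is about (0.5256,0.1683). The blank centroid agrees with that. Next is blank 3.

Request:
{"op": "play_rows", "data": {
  "series": [
    {"translation":[0,-0.0007,0.02],"spin":0},
    {"translation":[0,0,0.015],"spin":0},
    {"translation":[0,0,0.0095],"spin":0},
    {"translation":[0,0,0],"spin":0},
    {"translation":[0,0,0],"spin":0}
  ]
}}

```text
time: 48.25
tool_pos: [0.5177, -0.2383, 0.0231]
tcp_rot: [-2.458, -1.955, 0.0]
wrist_force: [0.4, 0.4, 0.5]
width: 0.676
```

Request:
{"op": "play_rows", "data": {
  "series": [
    {"translation":[0,0,0],"spin":0},
    {"translation":[0,0,0],"spin":0},
    {"translation":[0,0,0],"spin":0},
    {"translation":[0,0,0],"spin":0},
    {"translation":[0,0,0],"spin":0}
  ],
  "jaw": -1
}}

```text
time: 48.75
tool_pos: [0.5187, -0.2388, 0.0244]
tcp_rot: [2.457, 1.954, 0.001]
wrist_force: [-0.4, 0.2, 4.9]
width: 0.453
```

Request:
{"op": "play_rows", "data": {
  "series": [
    {"translation":[0,0,-0.01],"spin":0},
    {"translation":[0,0,-0.025],"spin":0},
    {"translation":[0,0,-0.03],"spin":0},
    {"translation":[0,0,0],"spin":0},
    {"translation":[0,0,0],"spin":0}
  ]
}}

```text
time: 49.25
tool_pos: [0.5181, -0.2385, 0.0892]
tcp_rot: [2.458, 1.955, 0.001]
wrist_force: [-1.1, 0.5, -0.2]
width: 0.452
```

Request:
{"op": "play_rows", "data": {
  "series": [
    {"translation":[0.042,-0.0086,0],"spin":0},
    {"translation":[0.042,-0.0086,0],"spin":0},
    {"translation":[0.042,-0.0086,0],"spin":0},
    {"translation":[0.042,-0.0086,0],"spin":0},
    {"translation":[0.042,-0.0086,0],"spin":0}
  ]
}}

```text
time: 49.75
tool_pos: [0.5212, -0.0224, 0.0866]
tcp_rot: [-2.457, -1.953, 0.004]
wrist_force: [0.4, 0.1, -0.9]
width: 0.452
```

Request:
{"op": "play_rows", "data": {
  "series": [
    {"translation":[0.042,-0.0086,0],"spin":0},
    {"translation":[0.042,-0.0086,0],"spin":0},
    {"translation":[0.042,-0.0086,0],"spin":0},
    {"translation":[0.042,-0.0086,0],"spin":0},
    {"translation":[0.042,-0.0086,0],"spin":0}
  ]
}}

```text
time: 50.25
tool_pos: [0.5266, 0.1915, 0.0865]
tcp_rot: [-2.458, -1.955, 0.005]
wrist_force: [0.4, 0.6, -0.6]
width: 0.457
```

Request:
{"op": "play_rows", "data": {
  "series": [
    {"translation":[0.042,-0.0086,0],"spin":0},
    {"translation":[0,0,0],"spin":-0.8},
    {"translation":[0,0,0],"spin":-1},
    {"translation":[0,0,0],"spin":-1},
    {"translation":[0,0,0],"spin":-1}
  ]
}}

```text
time: 50.75
tool_pos: [0.5278, 0.2327, 0.0862]
tcp_rot: [-2.096, -2.338, 0.006]
wrist_force: [0.0, -0.2, -0.9]
width: 0.454
```

Request:
{"op": "play_rows", "data": {
  "series": [
    {"translation":[0,0,0],"spin":-1},
    {"translation":[0,0,0],"spin":-1},
    {"translation":[0,0,0],"spin":-1},
    {"translation":[0,0,0],"spin":-1},
    {"translation":[0,0,0],"spin":-1}
  ]
}}

```text
time: 51.25
tool_pos: [0.5279, 0.2324, 0.0863]
tcp_rot: [-1.541, -2.735, 0.005]
wrist_force: [0.2, -0.2, -0.4]
width: 0.457
```

Request:
{"op": "play_rows", "data": {
  "series": [
    {"translation":[0,0,0],"spin":-1},
    {"translation":[0,0,0],"spin":-1},
    {"translation":[0,0,0],"spin":-1},
    {"translation":[0,0,0],"spin":-1},
    {"translation":[0,0,0],"spin":-1}
  ]
}}

```text
time: 51.75
tool_pos: [0.5279, 0.2324, 0.0862]
tcp_rot: [-0.912, -3.003, 0.004]
wrist_force: [0.6, -0.4, -1.6]
width: 0.455
```

Request:
{"op": "play_rows", "data": {
  "series": [
    {"translation":[0,0,0],"spin":-1},
    {"translation":[0,0,0],"spin":-1},
    {"translation":[0,0,0],"spin":-1},
    {"translation":[0,0,0],"spin":-1},
    {"translation":[0,0,0],"spin":-1}
  ]
}}

```text
time: 52.25
tool_pos: [0.5279, 0.2324, 0.0862]
tcp_rot: [-0.241, -3.129, 0.003]
wrist_force: [0.1, 0.5, 0.1]
width: 0.451
```

Request:
{"op": "play_rows", "data": {
  "series": [
    {"translation":[0,0,0],"spin":-1},
    {"translation":[0,0,0.02],"spin":0},
    {"translation":[0,0,0.01],"spin":0},
    {"translation":[0,0,0],"spin":0},
    {"translation":[0,0,0],"spin":0}
  ]
}}

```text
time: 52.75
tool_pos: [0.5287, 0.2327, 0.0573]
tcp_rot: [-0.11, -3.137, 0.002]
wrist_force: [0.7, -0.2, 0.5]
width: 0.451
```

```bash
python3 -c "
from h import *
go(.5301,.2321,.040,176)
a=shot('top','t17'); blanks(a); board2(a); blanks(a,.032,(150,270,225,380))"
```

```text
t 52.75 pos [0.5287 0.2327 0.0573] xaxis deg 175.99 z [-0.002 -0.001 -1.   ] F [ 0.7 -0.2  0.5] w 0.451 q6 [ 0.37  0.25  1.97 -0.    0.93 -1.13]
shift now [-0.0015 -0.0005  0.0173] dist 0.0174
spin -0.003 shift after spin [-0.0015 -0.0005  0.0173]
blank [ 0.5118 -0.269 ] px [431.  222.5] rect [ 511.8 -269. ] [24.3 38.4] 75.5 area 69.5
board2 c [0.5257 0.1701] sides [np.float64(0.342), np.float64(0.211)] [[0.434, 0.348], [0.645, 0.335], [0.616, -0.01], [0.408, 0.007]]
blank [0.5246 0.1533] px [302.5 216.6] rect [524.7 153.7] [50.3 20.6] 86.1 area 72.0
```

Request:
{"op": "play_rows", "data": {
  "series": [
    {"translation":[-0.001,0,0.01],"spin":0},
    {"translation":[0,0,0.007],"spin":0},
    {"translation":[0,0,0],"spin":0},
    {"translation":[0,0,0],"spin":0}
  ]
}}

```text
time: 53.2
tool_pos: [0.5303, 0.2329, 0.041]
tcp_rot: [-0.11, -3.139, 0.001]
wrist_force: [0.3, 0.4, -0.9]
width: 0.451
```

Request:
{"op": "play_rows", "data": {
  "series": [
    {"translation":[0,0,0.0015],"spin":0},
    {"translation":[0,0,0],"spin":0}
  ]
}}

```text
time: 53.4
tool_pos: [0.5307, 0.2331, 0.04]
tcp_rot: [0.11, 3.139, 0.0]
wrist_force: [-0.2, -0.4, 0.4]
width: 0.455
```

Request:
{"op": "play_rows", "data": {
  "series": [
    {"translation":[0,0,0.0015],"spin":0},
    {"translation":[0,0,0],"spin":0}
  ]
}}

```text
time: 53.6
tool_pos: [0.5306, 0.233, 0.0383]
tcp_rot: [-0.11, -3.14, 0.0]
wrist_force: [-0.7, 0.6, -1.4]
width: 0.449
```

Request:
{"op": "play_rows", "data": {
  "series": [
    {"translation":[0,0,0.001],"spin":0},
    {"translation":[0,0,0],"spin":0}
  ]
}}

```text
time: 53.8
tool_pos: [0.5305, 0.233, 0.0373]
tcp_rot: [-0.11, -3.14, 0.0]
wrist_force: [-0.5, 0.1, -0.2]
width: 0.451
```

Request:
{"op": "play_rows", "data": {
  "series": [
    {"translation":[0,0,0.001],"spin":0},
    {"translation":[0,0,0],"spin":0}
  ]
}}

```text
time: 54.0
tool_pos: [0.5305, 0.233, 0.0362]
tcp_rot: [-0.11, -3.139, 0.0]
wrist_force: [0.6, 0.4, 0.5]
width: 0.458
```

Request:
{"op": "play_rows", "data": {
  "series": [
    {"translation":[0,0,0.001],"spin":0},
    {"translation":[0,0,0],"spin":0}
  ]
}}

```text
time: 54.2
tool_pos: [0.5305, 0.233, 0.0352]
tcp_rot: [-0.11, -3.139, 0.0]
wrist_force: [0.4, -0.5, 0.2]
width: 0.455
```

```bash
python3 -c "
from h import *
s,r=st();print(s['torque'])"
```

```text
t 54.2 pos [0.5305 0.233  0.0352] xaxis deg 175.99 z [-0. -0. -1.] F [ 0.4 -0.5  0.2] w 0.455 q6 [ 0.37  0.28  1.98  0.    0.88 -1.13]
[ 0.02711276  0.053181   -0.02319913]
```

Request:
{"op": "play_rows", "data": {
  "series": [
    {"translation":[0,0,0.001],"spin":0},
    {"translation":[0,0,0.001],"spin":0},
    {"translation":[0,0,0],"spin":0}
  ]
}}

```text
time: 54.5
tool_pos: [0.5306, 0.233, 0.0332]
tcp_rot: [-0.11, -3.14, 0.0]
wrist_force: [-0.4, -0.3, -0.0]
width: 0.457
```

Request:
{"op": "play_rows", "data": {
  "series": [
    {"translation":[0,0,0],"spin":0},
    {"translation":[0,0,0],"spin":0},
    {"translation":[0,0,0],"spin":0},
    {"translation":[0,0,-0.01],"spin":0},
    {"translation":[0,0,-0.03],"spin":0}
  ],
  "jaw": 0.05
}}

```text
time: 55.0
tool_pos: [0.5279, 0.2322, 0.0711]
tcp_rot: [-0.11, -3.133, 0.004]
wrist_force: [-0.2, 0.6, 0.5]
width: 0.525
```

Request:
{"op": "play_rows", "data": {
  "series": [
    {"translation":[0,0,-0.03],"spin":0},
    {"translation":[0,0,0],"spin":0},
    {"translation":[0,0,0],"spin":0},
    {"translation":[0,0,0],"spin":0}
  ],
  "jaw": 0.35
}}

```text
time: 55.4
tool_pos: [0.5299, 0.2329, 0.1029]
tcp_rot: [-0.11, -3.139, 0.0]
wrist_force: [-0.7, -0.3, 0.5]
width: 0.678
```

```bash
python3 -c "
from h import *
go(.5113,-.2715,.1,77)"
```

```text
t 55.4 pos [0.5299 0.2329 0.1029] xaxis deg 176.0 z [-0.001 -0.    -1.   ] F [-0.7 -0.3  0.5] w 0.678 q6 [ 0.37  0.2   1.94  0.    1.01 -1.13]
shift now [-0.0166 -0.5045  0.003 ] dist 0.5047
spin 19.799 shift after spin [-0.4957  0.0953  0.0029]
```

Request:
{"op": "play_rows", "data": {
  "series": [
    {"translation":[-0.0015,-0.0459,0],"spin":0},
    {"translation":[-0.0015,-0.0459,0],"spin":0},
    {"translation":[-0.0015,-0.0459,0],"spin":0},
    {"translation":[-0.0015,-0.0459,0],"spin":0},
    {"translation":[-0.0015,-0.0459,0],"spin":0}
  ]
}}

```text
time: 55.9
tool_pos: [0.5204, 0.0021, 0.1019]
tcp_rot: [-0.109, -3.137, -0.0]
wrist_force: [1.3, -0.4, 0.0]
width: 0.674
```

Request:
{"op": "play_rows", "data": {
  "series": [
    {"translation":[-0.0015,-0.0459,0],"spin":0},
    {"translation":[-0.0015,-0.0459,0],"spin":0},
    {"translation":[-0.0015,-0.0459,0],"spin":0},
    {"translation":[-0.0015,-0.0459,0],"spin":0},
    {"translation":[-0.0015,-0.0459,0],"spin":0}
  ]
}}

```text
time: 56.4
tool_pos: [0.512, -0.2272, 0.1018]
tcp_rot: [-0.11, -3.137, -0.002]
wrist_force: [0.5, 0.0, -0.4]
width: 0.678
```

Request:
{"op": "play_rows", "data": {
  "series": [
    {"translation":[-0.0015,-0.0455,0],"spin":0},
    {"translation":[0,0,0],"spin":0.8},
    {"translation":[0,0,0],"spin":1},
    {"translation":[0,0,0],"spin":1},
    {"translation":[0,0,0],"spin":1}
  ]
}}

```text
time: 56.9
tool_pos: [0.5105, -0.271, 0.1015]
tcp_rot: [-0.633, -3.074, -0.002]
wrist_force: [0.1, 0.4, -1.5]
width: 0.672
```

Request:
{"op": "play_rows", "data": {
  "series": [
    {"translation":[0,0,0],"spin":1},
    {"translation":[0,0,0],"spin":1},
    {"translation":[0,0,0],"spin":1},
    {"translation":[0,0,0],"spin":1},
    {"translation":[0,0,0],"spin":1}
  ]
}}

```text
time: 57.4
tool_pos: [0.5106, -0.2706, 0.1016]
tcp_rot: [-1.282, -2.864, -0.001]
wrist_force: [0.4, -0.5, 0.3]
width: 0.676
```

Request:
{"op": "play_rows", "data": {
  "series": [
    {"translation":[0,0,0],"spin":1},
    {"translation":[0,0,0],"spin":1},
    {"translation":[0,0,0],"spin":1},
    {"translation":[0,0,0],"spin":1},
    {"translation":[0,0,0],"spin":1}
  ]
}}

```text
time: 57.9
tool_pos: [0.5106, -0.2706, 0.1015]
tcp_rot: [-1.871, -2.519, 0.0]
wrist_force: [-0.2, -0.0, -0.1]
width: 0.672
```

Request:
{"op": "play_rows", "data": {
  "series": [
    {"translation":[0,0,0],"spin":1},
    {"translation":[0,0,0],"spin":1},
    {"translation":[0,0,0],"spin":1},
    {"translation":[0,0,0],"spin":1},
    {"translation":[0,0,0],"spin":1}
  ]
}}

```text
time: 58.4
tool_pos: [0.5106, -0.2706, 0.1015]
tcp_rot: [-2.372, -2.055, 0.002]
wrist_force: [0.5, 0.2, -0.7]
width: 0.677
```

Request:
{"op": "play_rows", "data": {
  "series": [
    {"translation":[0,0,0.02],"spin":1},
    {"translation":[0,0,0.015],"spin":0},
    {"translation":[0,0,0],"spin":0},
    {"translation":[0,0,0],"spin":0},
    {"translation":[0,0,0],"spin":0}
  ]
}}

```text
time: 58.9
tool_pos: [0.5121, -0.2715, 0.0686]
tcp_rot: [2.458, 1.956, 0.0]
wrist_force: [0.3, -0.9, 0.4]
width: 0.678
```

```bash
python3 -c "
from h import *
go(.5113,-.2715,.024,77)
a=shot('top','t18'); board2(a); blanks(a,.032,(150,270,225,380))
b=shot('side','t18s'); A=cv2.resize(a[190:240,255:340],None,fx=5,fy=5,interpolation=cv2.INTER_CUBIC);B=cv2.resize(b[180:265,250:350],None,fx=3.5,fy=2.9412,interpolation=cv2.INTER_CUBIC)[:250]; cv2.imwrite('pics/t18c.png',np.c_[A,B])"
```

```text
t 58.9 pos [ 0.5121 -0.2715  0.0686] xaxis deg 77.04 z [ 0. -0. -1.] F [ 0.3 -0.9  0.4] w 0.678 q6 [-0.53  0.24  1.96  0.    0.94 -0.3 ]
shift now [-0.0001 -0.0008  0.0446] dist 0.0446
spin 0.009 shift after spin [-0.0002 -0.0008  0.0446]
board2 c [0.5247 0.1714] sides [np.float64(0.343), np.float64(0.213)] [[0.431, 0.35], [0.644, 0.338], [0.617, -0.009], [0.407, 0.007]]
blank [0.528  0.1926] px [290.7 215.4] rect [528.  191.6] [121.5  22.7] 86.5 area 194.5Traceback (most recent call last):
  File "<string>", line 5, in <module>
    b=shot('side','t18s'); A=cv2.resize(a[190:240,255:340],None,fx=5,fy=5,interpolation=cv2.INTER_CUBIC);B=cv2.resize(b[180:265,250:350],None,fx=3.5,fy=2.9412,interpolation=cv2.INTER_CUBIC)[:250]; cv2.imwrite('pics/t18c.png',np.c_[A,B])
                                                                                                                                                                                                                                 ~~~~~^^^^^
    res = self.concatenate(tuple(objs), axis=axis)
ValueError: all the input array dimensions except for the concatenation axis must match exactly, but along dimension 1, the array at index 0 has size 425 and the array at index 1 has size 350
```

Three blanks now lie in one straight row, measured 121 x 23 mm, so they are flat. The board hasn't moved again. Next is blank 4.

Request:
{"op": "play_rows", "data": {
  "series": [
    {"translation":[0,-0.0007,0.02],"spin":0},
    {"translation":[0,0,0.015],"spin":0},
    {"translation":[0,0,0.0095],"spin":0},
    {"translation":[0,0,0],"spin":0},
    {"translation":[0,0,0],"spin":0}
  ]
}}

```text
time: 59.5
tool_pos: [0.511, -0.2712, 0.0237]
tcp_rot: [-2.458, -1.955, 0.0]
wrist_force: [-0.1, -0.6, 0.3]
width: 0.677
```

Request:
{"op": "play_rows", "data": {
  "series": [
    {"translation":[0,0,0],"spin":0},
    {"translation":[0,0,0],"spin":0},
    {"translation":[0,0,0],"spin":0},
    {"translation":[0,0,0],"spin":0},
    {"translation":[0,0,0],"spin":0}
  ],
  "jaw": -1
}}

```text
time: 60.0
tool_pos: [0.5121, -0.2718, 0.025]
tcp_rot: [2.457, 1.954, 0.001]
wrist_force: [-0.0, 0.2, 5.9]
width: 0.452
```

Request:
{"op": "play_rows", "data": {
  "series": [
    {"translation":[0,0,-0.01],"spin":0},
    {"translation":[0,0,-0.025],"spin":0},
    {"translation":[0,0,-0.03],"spin":0},
    {"translation":[0,0,0],"spin":0},
    {"translation":[0,0,0],"spin":0}
  ]
}}

```text
time: 60.5
tool_pos: [0.5114, -0.2714, 0.0897]
tcp_rot: [2.458, 1.955, 0.001]
wrist_force: [-0.9, -0.0, -0.4]
width: 0.454
```

Request:
{"op": "play_rows", "data": {
  "series": [
    {"translation":[0.041,-0.0083,0],"spin":0},
    {"translation":[0.041,-0.0083,0],"spin":0},
    {"translation":[0.041,-0.0083,0],"spin":0},
    {"translation":[0.041,-0.0083,0],"spin":0},
    {"translation":[0.041,-0.0083,0],"spin":0}
  ]
}}

```text
time: 61.0
tool_pos: [0.5149, -0.0604, 0.087]
tcp_rot: [-2.457, -1.953, 0.004]
wrist_force: [-0.1, -0.2, -0.5]
width: 0.452
```

Request:
{"op": "play_rows", "data": {
  "series": [
    {"translation":[0.041,-0.0083,0],"spin":0},
    {"translation":[0.041,-0.0083,0],"spin":0},
    {"translation":[0.041,-0.0083,0],"spin":0},
    {"translation":[0.041,-0.0083,0],"spin":0},
    {"translation":[0,0,0],"spin":-0.8}
  ]
}}

```text
time: 61.5
tool_pos: [0.5197, 0.1093, 0.0872]
tcp_rot: [-2.381, -2.045, 0.002]
wrist_force: [0.6, -2.3, -0.0]
width: 0.452
```

Request:
{"op": "play_rows", "data": {
  "series": [
    {"translation":[0,0,0],"spin":-1},
    {"translation":[0,0,0],"spin":-1},
    {"translation":[0,0,0],"spin":-1},
    {"translation":[0,0,0],"spin":-1},
    {"translation":[0,0,0],"spin":-1}
  ]
}}

```text
time: 62.0
tool_pos: [0.5195, 0.1049, 0.0869]
tcp_rot: [-1.884, -2.51, 0.005]
wrist_force: [-0.3, -0.8, -0.8]
width: 0.453
```

Request:
{"op": "play_rows", "data": {
  "series": [
    {"translation":[0,0,0],"spin":-1},
    {"translation":[0,0,0],"spin":-1},
    {"translation":[0,0,0],"spin":-1},
    {"translation":[0,0,0],"spin":-1},
    {"translation":[0,0,0],"spin":-1}
  ]
}}

```text
time: 62.5
tool_pos: [0.5195, 0.1048, 0.0869]
tcp_rot: [-1.296, -2.858, 0.004]
wrist_force: [-0.1, 0.2, -0.3]
width: 0.453
```

Request:
{"op": "play_rows", "data": {
  "series": [
    {"translation":[0,0,0],"spin":-1},
    {"translation":[0,0,0],"spin":-1},
    {"translation":[0,0,0],"spin":-1},
    {"translation":[0,0,0],"spin":-1},
    {"translation":[0,0,0],"spin":-1}
  ]
}}

```text
time: 63.0
tool_pos: [0.5196, 0.1048, 0.0869]
tcp_rot: [-0.647, -3.07, 0.002]
wrist_force: [0.7, -0.1, -0.8]
width: 0.451
```

Request:
{"op": "play_rows", "data": {
  "series": [
    {"translation":[0,0,0.005],"spin":-1},
    {"translation":[0,0,0.01],"spin":-1},
    {"translation":[0,0,0.01],"spin":-1},
    {"translation":[0,0,0.005],"spin":-1},
    {"translation":[0,0,0],"spin":0}
  ]
}}

```text
time: 63.5
tool_pos: [0.5187, 0.1047, 0.0561]
tcp_rot: [-0.109, -3.134, 0.002]
wrist_force: [-0.8, -0.2, -0.9]
width: 0.455
```

Request:
{"op": "play_rows", "data": {
  "series": [
    {"translation":[0,0,0],"spin":0},
    {"translation":[0,0,0],"spin":0},
    {"translation":[0,0,0],"spin":0}
  ]
}}

```text
time: 63.8
tool_pos: [0.5216, 0.1051, 0.0591]
tcp_rot: [0.111, 3.139, 0.0]
wrist_force: [1.3, -0.3, -0.4]
width: 0.453
```

```bash
python3 -c "
from h import *
go(.5211,.1045,.040,176)
a=shot('top','t19'); blanks(a); board2(a); blanks(a,.032,(150,270,225,380))"
```

```text
t 63.8 pos [0.5216 0.1051 0.0591] xaxis deg 175.94 z [ 0.  0. -1.] F [ 1.3 -0.3 -0.4] w 0.453 q6 [ 0.15  0.17  2.07 -0.    0.91 -1.35]
shift now [ 0.0005 -0.0007  0.0191] dist 0.0191
spin -0.011 shift after spin [ 0.0005 -0.0007  0.0191]
board2 c [0.5255 0.1712] sides [np.float64(0.343), np.float64(0.211)] [[0.433, 0.349], [0.644, 0.338], [0.616, -0.01], [0.409, 0.007]]
blank [0.5306 0.2381] px [277.  214.4] rect [530.3 238.2] [23.3 27. ] 0.8 area 44.5
```

Request:
{"op": "play_rows", "data": {
  "series": [
    {"translation":[0,0,0.01],"spin":0},
    {"translation":[0,0,0.008],"spin":0},
    {"translation":[0,0,0],"spin":0},
    {"translation":[0,0,0],"spin":0}
  ]
}}

```text
time: 64.25
tool_pos: [0.5207, 0.105, 0.0401]
tcp_rot: [-0.11, -3.138, 0.0]
wrist_force: [0.5, 1.1, -0.1]
width: 0.457
```

Request:
{"op": "play_rows", "data": {
  "series": [
    {"translation":[0,0,0.0015],"spin":0},
    {"translation":[0,0,0.0015],"spin":0},
    {"translation":[0,0,0],"spin":0}
  ]
}}

```text
time: 64.55
tool_pos: [0.5214, 0.1051, 0.0378]
tcp_rot: [-0.11, -3.14, 0.0]
wrist_force: [0.0, -0.9, -0.6]
width: 0.451
```

Request:
{"op": "play_rows", "data": {
  "series": [
    {"translation":[0,0,0.001],"spin":0},
    {"translation":[0,0,0.001],"spin":0},
    {"translation":[0,0,0.001],"spin":0},
    {"translation":[0,0,0.001],"spin":0},
    {"translation":[0,0,0],"spin":0}
  ]
}}

```text
time: 65.05
tool_pos: [0.5212, 0.1051, 0.0337]
tcp_rot: [-0.11, -3.139, 0.0]
wrist_force: [0.6, -0.3, -1.0]
width: 0.458
```

Request:
{"op": "play_rows", "data": {
  "series": [
    {"translation":[0,0,0],"spin":0},
    {"translation":[0,0,0],"spin":0},
    {"translation":[0,0,0],"spin":0},
    {"translation":[0,0,-0.01],"spin":0},
    {"translation":[0,0,-0.03],"spin":0}
  ],
  "jaw": 0.05
}}

```text
time: 65.55
tool_pos: [0.5185, 0.1045, 0.0718]
tcp_rot: [-0.109, -3.133, 0.002]
wrist_force: [0.1, 0.6, 0.7]
width: 0.527
```

Request:
{"op": "play_rows", "data": {
  "series": [
    {"translation":[0,0,-0.04],"spin":0},
    {"translation":[0,0,-0.02],"spin":0},
    {"translation":[0,0,0],"spin":0},
    {"translation":[0,0,0],"spin":0}
  ],
  "jaw": 0.3
}}

```text
time: 65.95
tool_pos: [0.5217, 0.1051, 0.1347]
tcp_rot: [0.11, 3.138, 0.0]
wrist_force: [-0.1, -0.1, -1.2]
width: 0.653
```

```bash
python3 -c "
from h import *
go(.4297,-.1997,.13,167)"
```

```text
t 65.95 pos [0.5217 0.1051 0.1347] xaxis deg 176.0 z [ 0.002  0.    -1.   ] F [-0.1 -0.1 -1.2] w 0.653 q6 [ 0.15  0.08  2.01 -0.    1.05 -1.35]
shift now [ 0.0705 -0.3105  0.0045] dist 0.3184
spin 1.799 shift after spin [ 0.0211 -0.3177  0.0047]
```

Request:
{"op": "play_rows", "data": {
  "series": [
    {"translation":[0.008,-0.0389,0],"spin":0},
    {"translation":[0.008,-0.0389,0],"spin":0},
    {"translation":[0.008,-0.0389,0],"spin":0},
    {"translation":[0.008,-0.0389,0],"spin":0},
    {"translation":[0.008,-0.0389,0],"spin":0}
  ]
}}

```text
time: 66.45
tool_pos: [0.4657, -0.0871, 0.1319]
tcp_rot: [-0.109, -3.136, -0.001]
wrist_force: [0.7, 0.4, 0.2]
width: 0.652
```

Request:
{"op": "play_rows", "data": {
  "series": [
    {"translation":[0.008,-0.0389,0],"spin":0},
    {"translation":[0.008,-0.0389,0],"spin":0},
    {"translation":[0.008,-0.0389,0],"spin":0},
    {"translation":[0,0,0.02],"spin":0.9},
    {"translation":[0,0,0.03],"spin":0.9}
  ]
}}

```text
time: 66.95
tool_pos: [0.4359, -0.2027, 0.0836]
tcp_rot: [0.366, 3.119, -0.001]
wrist_force: [0.6, 0.2, -0.7]
width: 0.648
```

Request:
{"op": "play_rows", "data": {
  "series": [
    {"translation":[0,0,0],"spin":0},
    {"translation":[0,0,0],"spin":0},
    {"translation":[0,0,0],"spin":0}
  ]
}}

```text
time: 67.25
tool_pos: [0.4362, -0.2008, 0.0844]
tcp_rot: [0.353, 3.121, -0.0]
wrist_force: [0.4, -0.3, -0.0]
width: 0.65
```

```bash
python3 -c "
from h import *
go(.4357,-.2009,.022,167)
a=shot('top','t20'); blanks(a); board2(a); blanks(a,.032,(150,270,225,380))
b=shot('side','t20s'); A=cv2.resize(a[190:240,255:340],None,fx=6,fy=6,interpolation=cv2.INTER_CUBIC);B=cv2.resize(b[195:270,250:352],(510,290),interpolation=cv2.INTER_CUBIC); cv2.imwrite('pics/t20c.png',np.r_[A,B])"
```

```text
t 67.25 pos [ 0.4362 -0.2008  0.0844] xaxis deg 167.1 z [ 0. -0. -1.] F [ 0.4 -0.3 -0. ] w 0.65 q6 [-0.48  0.04  2.15 -0.    0.95 -1.83]
shift now [ 0.0005 -0.0002  0.0624] dist 0.0624
spin 0.02 shift after spin [ 0.0005 -0.0002  0.0624]
board2 c [0.5247 0.1714] sides [np.float64(0.343), np.float64(0.213)] [[0.431, 0.35], [0.644, 0.338], [0.617, -0.009], [0.407, 0.007]]
blank [0.5203 0.1059] px [316.7 218.1] rect [520.3 105.6] [39.4 22.5] 82.7 area 63.5
blank [0.5277 0.191 ] px [291.2 215.5] rect [528.  191.2] [121.1  23. ] 86.7 area 201.5
```

View pics/t20c.png

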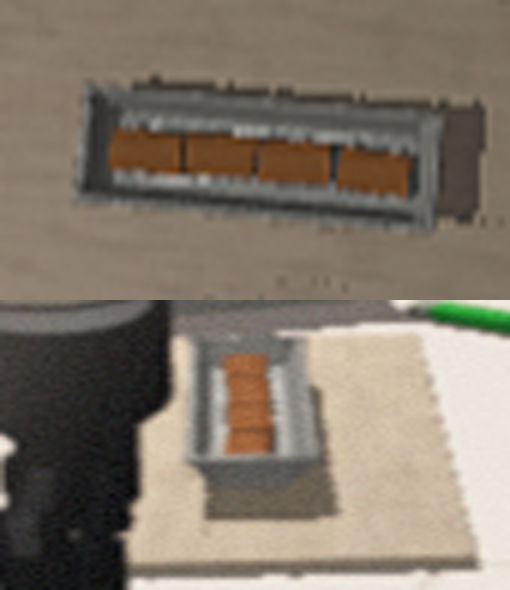

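All four blanks lie flat in one row in the dish, at (145,150) to (372,172) in the top crop, and both views agree. The tray is clear of blanks. I've now viewed 16 pictures, so the remaining checks are numeric. Next I push the tray home.

Request:
{"op": "play_rows", "data": {
  "series": [
    {"translation":[0,0,0.03],"spin":0},
    {"translation":[0,0,0.02],"spin":0},
    {"translation":[0,0,0.012],"spin":0},
    {"translation":[0,0,0],"spin":0},
    {"translation":[0,0,0],"spin":0}
  ]
}}

```text
time: 67.85
tool_pos: [0.4365, -0.2011, 0.0226]
tcp_rot: [0.355, 3.121, -0.001]
wrist_force: [0.2, -0.4, -0.1]
width: 0.651
```

Request:
{"op": "play_rows", "data": {
  "series": [
    {"translation":[0,0,0],"spin":0},
    {"translation":[0,0,0],"spin":0},
    {"translation":[0,0,0],"spin":0},
    {"translation":[0,0,0],"spin":0},
    {"translation":[0,0,0],"spin":0}
  ],
  "jaw": -1,
  "force": 40
}}

```text
time: 68.35
tool_pos: [0.4367, -0.2012, 0.023]
tcp_rot: [0.356, 3.12, -0.001]
wrist_force: [-0.6, 1.6, 6.1]
width: 0.22
```

Request:
{"op": "play_rows", "data": {
  "series": [
    {"translation":[-0.008,0,0],"spin":0},
    {"translation":[-0.015,0,0],"spin":0},
    {"translation":[-0.015,0,0],"spin":0},
    {"translation":[-0.015,0,0],"spin":0},
    {"translation":[-0.015,0,0],"spin":0}
  ]
}}

```text
time: 68.85
tool_pos: [0.5031, -0.2164, 0.023]
tcp_rot: [0.356, 3.121, -0.0]
wrist_force: [-2.1, 0.8, 7.5]
width: 0.222
```

Request:
{"op": "play_rows", "data": {
  "series": [
    {"translation":[-0.015,0,0],"spin":0},
    {"translation":[-0.015,0,0],"spin":0},
    {"translation":[-0.015,0,0],"spin":0},
    {"translation":[-0.015,0,0],"spin":0},
    {"translation":[0,0,0],"spin":0}
  ]
}}

```text
time: 69.35
tool_pos: [0.5634, -0.2302, 0.023]
tcp_rot: [0.355, 3.117, -0.001]
wrist_force: [1.8, 3.0, 5.3]
width: 0.219
```

```bash
python3 -c "
from h import *
go(.572,-.232,.022,167)"
```

```text
t 69.35 pos [ 0.5634 -0.2302  0.023 ] xaxis deg 167.0 z [ 0.004 -0.001 -1.   ] F [1.8 3.  5.3] w 0.219 q6 [-0.43  0.34  1.92  0.    0.87 -1.77]
shift now [-0.0088  0.0002  0.0011] dist 0.0088
spin -0.001 shift after spin [-0.0088  0.0002  0.001 ]
```

Request:
{"op": "play_rows", "data": {
  "series": [
    {"translation":[-0.005,0,0],"spin":0},
    {"translation":[-0.003,0,0],"spin":0},
    {"translation":[0,0,0],"spin":0}
  ]
}}

```text
time: 69.65
tool_pos: [0.569, -0.2315, 0.023]
tcp_rot: [0.356, 3.12, -0.0]
wrist_force: [1.5, 0.8, 5.7]
width: 0.219
```

Request:
{"op": "play_rows", "data": {
  "series": [
    {"translation":[-0.003,0,0],"spin":0},
    {"translation":[0,0,0],"spin":0}
  ]
}}

```text
time: 69.85
tool_pos: [0.5716, -0.2321, 0.0231]
tcp_rot: [0.356, 3.12, -0.0]
wrist_force: [-0.9, 1.5, 6.2]
width: 0.218
```

Request:
{"op": "play_rows", "data": {
  "series": [
    {"translation":[-0.002,0,0],"spin":0},
    {"translation":[0,0,0],"spin":0}
  ]
}}

```text
time: 70.05
tool_pos: [0.5726, -0.2323, 0.023]
tcp_rot: [-0.356, -3.121, -0.0]
wrist_force: [-2.1, 2.3, 8.0]
width: 0.219
```

Request:
{"op": "play_rows", "data": {
  "series": [
    {"translation":[-0.002,0,0],"spin":0},
    {"translation":[0,0,0],"spin":0}
  ]
}}

```text
time: 70.25
tool_pos: [0.5726, -0.2323, 0.023]
tcp_rot: [-0.355, -3.117, -0.002]
wrist_force: [-7.7, 2.9, 13.8]
width: 0.219
```

Request:
{"op": "play_rows", "data": {
  "series": [
    {"translation":[0.003,0,0],"spin":0},
    {"translation":[0,0,0],"spin":0},
    {"translation":[0,0,0],"spin":0},
    {"translation":[0,0,0],"spin":0},
    {"translation":[0,0,0],"spin":0}
  ],
  "jaw": 0.3
}}

```text
time: 70.75
tool_pos: [0.5721, -0.2324, 0.0216]
tcp_rot: [-0.356, -3.121, -0.0]
wrist_force: [-0.1, 0.1, 0.1]
width: 0.652
```

Request:
{"op": "play_rows", "data": {
  "series": [
    {"translation":[0,0,-0.04],"spin":0},
    {"translation":[0,0,-0.05],"spin":0},
    {"translation":[0,0,-0.05],"spin":0},
    {"translation":[0,0,-0.05],"spin":0},
    {"translation":[0,0,-0.01],"spin":0}
  ],
  "jaw": 1
}}

```text
time: 71.25
tool_pos: [0.5762, -0.2342, 0.2305]
tcp_rot: [0.354, 3.109, -0.006]
wrist_force: [0.1, -0.4, 0.8]
width: 1.0
```

```bash
cat >> h.py <<'E'
def handle(im,z):
    "dark handle in the top view: centre and direction"
    m=((im.max(2)<62)).astype(np.uint8); p=px('top',(.6638,-.253,z)).round().astype(int); k=np.zeros_like(m); cv2.circle(k,tuple(map(int,p)),17,1,-1); m*=k
    n,l,s,c=cv2.connectedComponentsWithStats(m); i=1+s[1:,4].argmax(); ys,xs=np.nonzero(l==i)
    P=np.array([onz('top',(x,y),z)[:2] for x,y in zip(xs,ys)]).astype(np.float32)*1000
    r=cv2.minAreaRect(P); e=np.linalg.svd(P-P.mean(0))[2][0]
    print('handle',P.mean(0).round(1),np.round(r[0],1),np.round(r[1],1),'dir',np.degrees(np.arctan2(e[1],e[0])).round(1),'n',len(P))
E
python3 -c "
from h import *
go(.6638,-.2530,.22,128.5)
a=shot('top','t21'); handle(cv2.imread('pics/x0.png') if 0 else cv2.imread('pics/top0.png'),.1625); handle(cv2.imread('pics/t13.png'),.172); handle(a,.172)"
```

```text
t 71.25 pos [ 0.5762 -0.2342  0.2305] xaxis deg 167.0 z [ 0.012 -0.006 -1.   ] F [ 0.1 -0.4  0.8] w 1.0 q6 [-0.43  0.16  1.73 -0.    1.24 -1.77]
shift now [-0.0894  0.0014  0.0116] dist 0.0902
spin 7.7 shift after spin [-0.0692  0.0568  0.0105]
handle [ 657.  -260.7] [ 655.8 -259.5] [63.5 83.3] dir 145.5 n 354
handle [ 658.7 -256. ] [ 660.9 -253.7] [42.4 91.5] dir 123.5 n 237
handle [ 656.2 -264.6] [ 658.4 -260.1] [80.1 69.1] dir -69.0 n 315
```

Request:
{"op": "play_rows", "data": {
  "series": [
    {"translation":[-0.045,0.0007,0],"spin":0},
    {"translation":[-0.045,0.0007,0],"spin":0},
    {"translation":[0,0,0],"spin":0.8},
    {"translation":[0,0,0],"spin":1},
    {"translation":[0,0,0],"spin":1}
  ]
}}

```text
time: 71.8
tool_pos: [0.6595, -0.2508, 0.2182]
tcp_rot: [-0.738, -3.049, -0.001]
wrist_force: [0.0, 0.2, 0.9]
width: 0.997
```

Request:
{"op": "play_rows", "data": {
  "series": [
    {"translation":[0,0,0],"spin":1},
    {"translation":[0,0,0],"spin":1},
    {"translation":[0,0,0],"spin":1},
    {"translation":[0,0,0],"spin":1},
    {"translation":[0,0,0],"spin":1}
  ]
}}

```text
time: 72.3
tool_pos: [0.6592, -0.2508, 0.2189]
tcp_rot: [-1.381, -2.818, 0.0]
wrist_force: [-0.3, -0.5, 1.2]
width: 0.998
```

Request:
{"op": "play_rows", "data": {
  "series": [
    {"translation":[0,0,0],"spin":0},
    {"translation":[0,0,0],"spin":0}
  ]
}}

```text
time: 72.5
tool_pos: [0.6595, -0.251, 0.2199]
tcp_rot: [-1.373, -2.823, 0.0]
wrist_force: [-0.4, 0.8, 0.2]
width: 1.0
```

```bash
python3 -c "
from h import *
go(.6638,-.2530,.147,128)"
```

```text
t 72.5 pos [ 0.6595 -0.251   0.2199] xaxis deg 128.11 z [-0.003  0.001 -1.   ] F [-0.4  0.8  0.2] w 1.0 q6 [-0.4   0.33  1.54 -0.    1.27 -1.06]
shift now [-0.0044  0.0022  0.0729] dist 0.0731
spin 0.023 shift after spin [-0.0042  0.0021  0.0729]
```

Request:
{"op": "play_rows", "data": {
  "series": [
    {"translation":[-0.0042,0.0021,0.02],"spin":0},
    {"translation":[0,0,0.025],"spin":0},
    {"translation":[0,0,0.018],"spin":0},
    {"translation":[0,0,0.01],"spin":0},
    {"translation":[0,0,0],"spin":0}
  ]
}}

```text
time: 73.0
tool_pos: [0.6629, -0.2526, 0.1461]
tcp_rot: [-1.375, -2.82, 0.0]
wrist_force: [0.1, 0.1, 0.2]
width: 0.998
```

Request:
{"op": "play_rows", "data": {
  "series": [
    {"translation":[0,0,0],"spin":0},
    {"translation":[0,0,0],"spin":0},
    {"translation":[0,0,0],"spin":0},
    {"translation":[0,0,0],"spin":0},
    {"translation":[0,0,0],"spin":0}
  ],
  "jaw": -1,
  "force": 40
}}

```text
time: 73.5
tool_pos: [0.6645, -0.254, 0.1504]
tcp_rot: [1.377, 2.823, -0.002]
wrist_force: [-2.5, -1.1, 4.1]
width: 0.262
```

```bash
python3 -c "
from h import *
s,r=st();print(s['torque'])"
```

```text
t 73.5 pos [ 0.6645 -0.254   0.1504] xaxis deg 128.0 z [ 0.    -0.001 -1.   ] F [-2.5 -1.1  4.1] w 0.262 q6 [-0.4   0.39  1.6  -0.    1.16 -1.06]
[-0.22578307  0.45720883 -0.05129144]
```

Request:
{"op": "play_rows", "data": {
  "series": [
    {"translation":[0,0,0.00033],"spin":1},
    {"translation":[0,0,0.00033],"spin":1},
    {"translation":[0,0,0.00033],"spin":1},
    {"translation":[0,0,0.00033],"spin":1},
    {"translation":[0,0,0.00033],"spin":1}
  ]
}}

```text
time: 74.0
tool_pos: [0.6641, -0.2542, 0.1487]
tcp_rot: [1.96, 2.454, -0.002]
wrist_force: [-3.9, -1.8, 6.9]
width: 0.265
```

Request:
{"op": "play_rows", "data": {
  "series": [
    {"translation":[0,0,0.00033],"spin":1},
    {"translation":[0,0,0.00033],"spin":1},
    {"translation":[0,0,0.00033],"spin":1},
    {"translation":[0,0,0.00033],"spin":1},
    {"translation":[0,0,0.00033],"spin":1}
  ]
}}

```text
time: 74.5
tool_pos: [0.6637, -0.2542, 0.1471]
tcp_rot: [2.445, 1.972, -0.003]
wrist_force: [-5.4, -1.5, 5.3]
width: 0.263
```

```bash
python3 -c "
from h import *
s,r=st();print(s['torque'])"
```

```text
t 74.5 pos [ 0.6637 -0.2542  0.1471] xaxis deg 77.79 z [-0.001 -0.001 -1.   ] F [-5.4 -1.5  5.3] w 0.263 q6 [-0.4   0.39  1.6  -0.    1.15 -0.19]
[-0.28008669  0.91277658 -0.01128451]
```

Request:
{"op": "play_rows", "data": {
  "series": [
    {"translation":[0,0,0.00033],"spin":1},
    {"translation":[0,0,0.00033],"spin":1},
    {"translation":[0,0,0.00033],"spin":1},
    {"translation":[0,0,0.00033],"spin":1},
    {"translation":[0,0,0.00033],"spin":1}
  ]
}}

```text
time: 75.0
tool_pos: [0.6633, -0.254, 0.1454]
tcp_rot: [-2.814, -1.397, 0.003]
wrist_force: [-6.1, -1.0, 6.7]
width: 0.261
```

Request:
{"op": "play_rows", "data": {
  "series": [
    {"translation":[0,0,0.00033],"spin":1},
    {"translation":[0,0,0.00033],"spin":1},
    {"translation":[0,0,0.00033],"spin":1},
    {"translation":[0,0,0.00033],"spin":1},
    {"translation":[0,0,0.00033],"spin":1}
  ]
}}

```text
time: 75.5
tool_pos: [0.663, -0.2536, 0.1437]
tcp_rot: [-3.049, -0.754, 0.004]
wrist_force: [-6.5, -0.4, 7.3]
width: 0.262
```

Request:
{"op": "play_rows", "data": {
  "series": [
    {"translation":[0,0,0.00033],"spin":1},
    {"translation":[0,0,0.00033],"spin":1},
    {"translation":[0,0,0.00033],"spin":1},
    {"translation":[0,0,0.00033],"spin":1},
    {"translation":[0,0,0.00033],"spin":1}
  ]
}}

```text
time: 76.0
tool_pos: [0.6629, -0.2532, 0.142]
tcp_rot: [-3.14, -0.076, 0.005]
wrist_force: [-7.6, 0.8, 6.9]
width: 0.262
```

Request:
{"op": "play_rows", "data": {
  "series": [
    {"translation":[0,0,0.00033],"spin":1},
    {"translation":[0,0,0.00033],"spin":1},
    {"translation":[0,0,0.00033],"spin":1},
    {"translation":[0,0,0.00033],"spin":1},
    {"translation":[0,0,0.00033],"spin":1}
  ]
}}

```text
time: 76.5
tool_pos: [0.663, -0.2528, 0.1403]
tcp_rot: [-3.082, 0.605, 0.005]
wrist_force: [-6.8, 1.8, 7.1]
width: 0.261
```

```bash
python3 -c "
from h import *
s,r=st();print(s['torque'])"
```

```text
t 76.5 pos [ 0.663  -0.2528  0.1403] xaxis deg -22.22 z [-0.003  0.001 -1.   ] F [-6.8  1.8  7.1] w 0.261 q6 [-0.4   0.39  1.61 -0.    1.14  1.56]
[0.4049823  1.12667636 0.01068389]
```

Request:
{"op": "play_rows", "data": {
  "series": [
    {"translation":[0,0,0.00033],"spin":1},
    {"translation":[0,0,0.00033],"spin":1},
    {"translation":[0,0,0.00033],"spin":1},
    {"translation":[0,0,0.00033],"spin":1},
    {"translation":[0,0,0.00033],"spin":1}
  ]
}}

```text
time: 77.0
tool_pos: [0.6632, -0.2524, 0.1387]
tcp_rot: [-2.878, 1.258, 0.005]
wrist_force: [-6.8, 2.3, 7.3]
width: 0.263
```

Request:
{"op": "play_rows", "data": {
  "series": [
    {"translation":[0,0,0.00033],"spin":1},
    {"translation":[0,0,0.00033],"spin":1},
    {"translation":[0,0,0],"spin":0}
  ]
}}

```text
time: 77.3
tool_pos: [0.6634, -0.2523, 0.138]
tcp_rot: [-2.759, 1.502, 0.004]
wrist_force: [-5.9, 4.1, 8.7]
width: 0.259
```

```bash
python3 -c "
from h import *
st()"
```

```text
t 77.3 pos [ 0.6634 -0.2523  0.138 ] xaxis deg -57.13 z [-0.002  0.002 -1.   ] F [-5.9  4.1  8.7] w 0.259 q6 [-0.4   0.39  1.61  0.    1.14  2.17]
```

Request:
{"op": "play_rows", "data": {
  "series": [
    {"translation":[0,0,0],"spin":0},
    {"translation":[0,0,0],"spin":0},
    {"translation":[0,0,0],"spin":0},
    {"translation":[0,0,0],"spin":0},
    {"translation":[0,0,0],"spin":0}
  ],
  "jaw": 1
}}

```text
time: 77.8
tool_pos: [0.6646, -0.2533, 0.1365]
tcp_rot: [-2.761, 1.499, -0.0]
wrist_force: [0.4, 0.5, -0.6]
width: 0.998
```

Request:
{"op": "play_rows", "data": {
  "series": [
    {"translation":[0,0,-0.02],"spin":0},
    {"translation":[0,0,-0.04],"spin":0},
    {"translation":[0,0,-0.03],"spin":0},
    {"translation":[0,0,0],"spin":-1},
    {"translation":[0,0,0],"spin":-1}
  ]
}}

```text
time: 78.3
tool_pos: [0.6656, -0.2538, 0.2292]
tcp_rot: [-2.883, 1.248, -0.007]
wrist_force: [0.5, -0.5, -0.9]
width: 1.001
```

```bash
python3 -c "
from h import *
st()
b=shot('side','t22')
for n in('side0','t18s','t20s','t22'):
    b=cv2.imread('pics/'+n+'.png'); 
    m=(b.max(2)<70).astype(np.uint8)[238:285,365:435]
    k,l,s,c=cv2.connectedComponentsWithStats(m)
    i=1+s[1:,4].argmax() if k>1 else 0
    print(n,s[i]+[365,238,0,0,0],c[i]+[365,238], px('side',(.6637,-.2528,.158)).round(1))
    print(b[238:285:3,365:435:3].max(2).tolist() if n=='t22' else '')
"
```

```text
t 78.3 pos [ 0.6656 -0.2538  0.2292] xaxis deg -46.8 z [ 0.004 -0.002 -1.   ] F [ 0.5 -0.5 -0.9] w 1.001 q6 [-0.4   0.33  1.52  0.    1.28  1.99]
side0 [ 375  238   60   33 1370] [404.50364964 251.67956204] [399.  255.6]

t18s [ 380  238   55   30 1130] [406.94247788 249.44247788] [399.  255.6]

t20s [ 380  238   55   30 1152] [406.86631944 249.40972222] [399.  255.6]

t22 [ 381  238   54   37 1256] [405.81687898 252.31528662] [399.  255.6]
[[231, 232, 230, 231, 229, 198, 33, 16, 24, 19, 20, 21, 18, 23, 22, 28, 16, 24, 22, 26, 28, 27, 23, 24], [230, 230, 231, 230, 230, 234, 58, 29, 18, 25, 14, 22, 25, 19, 30, 26, 19, 20, 13, 19, 21, 22, 24, 20], [229, 230, 233, 232, 232, 171, 60, 65, 53, 157, 160, 78, 27, 14, 22, 18, 25, 20, 23, 24, 26, 27, 21, 17], [230, 231, 230, 231, 231, 111, 34, 48, 58, 70, 110, 90, 45, 32, 28, 30, 41, 42, 40, 36, 38, 36, 47, 45], [228, 229, 231, 230, 233, 93, 35, 39, 30, 49, 59, 148, 151, 39, 31, 24, 32, 27, 28, 24, 18, 29, 21, 15], [230, 231, 231, 229, 233, 79, 33, 38, 34, 33, 38, 49, 58, 61, 90, 119, 120, 117, 121, 114, 119, 112, 112, 111], [231, 229, 228, 23
[... 410 characters left out ...]
14, 115, 111], [231, 230, 230, 231, 229, 229, 231, 100, 119, 62, 29, 35, 31, 32, 31, 36, 36, 36, 87, 214, 215, 211, 207, 209], [228, 231, 230, 230, 230, 230, 233, 108, 91, 89, 72, 69, 70, 93, 183, 33, 37, 27, 128, 231, 229, 231, 230, 230], [230, 231, 231, 230, 231, 228, 230, 102, 77, 80, 81, 89, 80, 163, 147, 172, 34, 50, 199, 229, 230, 229, 230, 228], [228, 229, 230, 231, 229, 228, 234, 108, 62, 103, 94, 86, 88, 101, 93, 184, 233, 232, 231, 229, 228, 228, 230, 231], [231, 228, 232, 229, 229, 231, 233, 59, 104, 74, 77, 91, 89, 60, 53, 171, 229, 229, 229, 230, 228, 230, 227, 228], [230, 230, 228, 230, 229, 231, 232, 59, 60, 61, 73, 63, 60, 58, 54, 182, 231, 230, 228, 229, 229, 228, 229, 229]]
```

The side-view pixels show the handle bar followed the turn: same slant after about 180°, and its near end about 8 px lower. Next I go back half a turn and grip again.

Request:
{"op": "play_rows", "data": {
  "series": [
    {"translation":[0,0,0],"spin":-1},
    {"translation":[0,0,0],"spin":-1},
    {"translation":[0,0,0],"spin":-1},
    {"translation":[0,0,0],"spin":-1},
    {"translation":[0,0,0],"spin":-1}
  ]
}}

```text
time: 78.85
tool_pos: [0.6643, -0.2532, 0.2262]
tcp_rot: [-3.084, 0.597, 0.001]
wrist_force: [0.4, -0.1, 0.6]
width: 0.998
```

Request:
{"op": "play_rows", "data": {
  "series": [
    {"translation":[0,0,0],"spin":-1},
    {"translation":[0,0,0],"spin":-1},
    {"translation":[0,0,0],"spin":-1},
    {"translation":[0,0,0],"spin":-1},
    {"translation":[0,0,0],"spin":-1}
  ]
}}

```text
time: 79.35
tool_pos: [0.6643, -0.2532, 0.2261]
tcp_rot: [-3.14, -0.085, 0.001]
wrist_force: [-0.3, -0.2, 0.2]
width: 0.998
```

Request:
{"op": "play_rows", "data": {
  "series": [
    {"translation":[0,0,0],"spin":-1},
    {"translation":[0,0,0],"spin":-1},
    {"translation":[0,0,0],"spin":-1},
    {"translation":[0,0,0],"spin":-1},
    {"translation":[0,0,0],"spin":-1}
  ]
}}

```text
time: 79.85
tool_pos: [0.6643, -0.2532, 0.2262]
tcp_rot: [-3.047, -0.763, 0.001]
wrist_force: [-0.2, 0.4, 0.7]
width: 1.0
```

Request:
{"op": "play_rows", "data": {
  "series": [
    {"translation":[0,0,0],"spin":-1},
    {"translation":[0,0,0],"spin":-1},
    {"translation":[0,0,0],"spin":-1},
    {"translation":[0,0,0],"spin":-1},
    {"translation":[0,0,0],"spin":-1}
  ]
}}

```text
time: 80.35
tool_pos: [0.6643, -0.2532, 0.2262]
tcp_rot: [-2.81, -1.404, 0.001]
wrist_force: [0.5, 0.5, 0.2]
width: 1.003
```

Request:
{"op": "play_rows", "data": {
  "series": [
    {"translation":[0,0,0],"spin":-1},
    {"translation":[0,0,0],"spin":-1},
    {"translation":[0,0,0],"spin":-1},
    {"translation":[0,0,0],"spin":-1},
    {"translation":[0,0,0],"spin":-1}
  ]
}}

```text
time: 80.85
tool_pos: [0.6643, -0.2532, 0.2261]
tcp_rot: [-2.439, -1.979, 0.001]
wrist_force: [0.3, -0.3, 0.4]
width: 1.0
```

Request:
{"op": "play_rows", "data": {
  "series": [
    {"translation":[0,0,0],"spin":-1},
    {"translation":[0,0,0],"spin":-1},
    {"translation":[0,0,0],"spin":-1},
    {"translation":[0,0,0],"spin":-1},
    {"translation":[0,0,0],"spin":-1}
  ]
}}

```text
time: 81.35
tool_pos: [0.6643, -0.2532, 0.2261]
tcp_rot: [-1.953, -2.46, 0.0]
wrist_force: [1.0, 0.4, 0.4]
width: 0.999
```

Request:
{"op": "play_rows", "data": {
  "series": [
    {"translation":[0,0,0],"spin":-1},
    {"translation":[0,0,0],"spin":-1},
    {"translation":[0,0,0],"spin":-1},
    {"translation":[0,0,0],"spin":-1},
    {"translation":[0,0,0],"spin":0}
  ]
}}

```text
time: 81.85
tool_pos: [0.6643, -0.2532, 0.2262]
tcp_rot: [-1.5, -2.759, 0.0]
wrist_force: [0.7, -0.2, -1.2]
width: 1.001
```

```bash
python3 -c "
from h import *
go(.6637,-.2530,.136,123)"
```

```text
t 81.85 pos [ 0.6643 -0.2532  0.2262] xaxis deg 122.93 z [-0.001  0.    -1.   ] F [ 0.7 -0.2 -1.2] w 1.001 q6 [-0.4   0.33  1.52  0.    1.28 -0.97]
shift now [ 0.0005 -0.0004  0.0902] dist 0.0902
spin -0.013 shift after spin [ 0.0005 -0.0004  0.0902]
```

Request:
{"op": "play_rows", "data": {
  "series": [
    {"translation":[0,0,0.03],"spin":0},
    {"translation":[0,0,0.03],"spin":0},
    {"translation":[0,0,0.018],"spin":0},
    {"translation":[0,0,0.01],"spin":0},
    {"translation":[0,0,0],"spin":0}
  ]
}}

```text
time: 82.35
tool_pos: [0.6634, -0.2528, 0.1366]
tcp_rot: [-1.499, -2.757, 0.001]
wrist_force: [-0.5, -0.3, -0.4]
width: 0.998
```

Request:
{"op": "play_rows", "data": {
  "series": [
    {"translation":[0,0,0],"spin":0},
    {"translation":[0,0,0],"spin":0},
    {"translation":[0,0,0],"spin":0},
    {"translation":[0,0,0],"spin":0},
    {"translation":[0,0,0],"spin":0}
  ],
  "jaw": -1,
  "force": 40
}}

```text
time: 82.85
tool_pos: [0.6651, -0.2543, 0.1414]
tcp_rot: [1.498, 2.758, -0.002]
wrist_force: [-10.8, -6.0, 7.7]
width: 0.156
```

Request:
{"op": "play_rows", "data": {
  "series": [
    {"translation":[0,0,0.00033],"spin":1},
    {"translation":[0,0,0.00033],"spin":1},
    {"translation":[0,0,0.00033],"spin":1},
    {"translation":[0,0,0.00033],"spin":1},
    {"translation":[0,0,0.00033],"spin":1}
  ]
}}

```text
time: 83.35
tool_pos: [0.6643, -0.2548, 0.1398]
tcp_rot: [2.064, 2.365, -0.002]
wrist_force: [-6.3, -2.7, 8.1]
width: 0.158
```

Request:
{"op": "play_rows", "data": {
  "series": [
    {"translation":[0,0,0.00033],"spin":1},
    {"translation":[0,0,0.00033],"spin":1},
    {"translation":[0,0,0.00033],"spin":1},
    {"translation":[0,0,0.00033],"spin":1},
    {"translation":[0,0,0.00033],"spin":1}
  ]
}}

```text
time: 83.85
tool_pos: [0.6636, -0.2548, 0.1381]
tcp_rot: [2.527, 1.863, -0.003]
wrist_force: [-7.6, -1.2, 9.3]
width: 0.157
```

Request:
{"op": "play_rows", "data": {
  "series": [
    {"translation":[0,0,0.00033],"spin":1},
    {"translation":[0,0,0.00033],"spin":1},
    {"translation":[0,0,0.00033],"spin":1},
    {"translation":[0,0,0.00033],"spin":1},
    {"translation":[0,0,0.00033],"spin":1}
  ]
}}

```text
time: 84.35
tool_pos: [0.663, -0.2545, 0.1364]
tcp_rot: [2.871, 1.272, -0.004]
wrist_force: [-8.9, -0.6, 10.9]
width: 0.16
```

Request:
{"op": "play_rows", "data": {
  "series": [
    {"translation":[0,0,0.00033],"spin":1},
    {"translation":[0,0,0.00033],"spin":1},
    {"translation":[0,0,0.00033],"spin":1},
    {"translation":[0,0,0.00033],"spin":1},
    {"translation":[0,0,0.00033],"spin":1}
  ]
}}

```text
time: 84.85
tool_pos: [0.6625, -0.254, 0.1347]
tcp_rot: [3.079, 0.621, -0.006]
wrist_force: [-10.4, 1.3, 12.7]
width: 0.151
```

```bash
python3 -c "
from h import *
s,r=st();print(s['torque'])"
```

```text
t 84.85 pos [ 0.6625 -0.254   0.1347] xaxis deg 22.8 z [-0.003 -0.001 -1.   ] F [-10.4   1.3  12.7] w 0.151 q6 [-0.4   0.4   1.61 -0.    1.14  0.77]
[-0.11621972  1.74690996  0.01421966]
```

Request:
{"op": "play_rows", "data": {
  "series": [
    {"translation":[0,0,0.00033],"spin":1},
    {"translation":[0,0,0.00033],"spin":1},
    {"translation":[0,0,0],"spin":0}
  ]
}}

```text
time: 85.15
tool_pos: [0.6624, -0.2537, 0.1341]
tcp_rot: [3.122, 0.352, -0.006]
wrist_force: [-9.8, 2.2, 12.4]
width: 0.159
```

```bash
python3 -c "
from h import *
s,r=st();print(s['torque'])"
```

```text
t 85.15 pos [ 0.6624 -0.2537  0.1341] xaxis deg 12.88 z [-0.004 -0.001 -1.   ] F [-9.8  2.2 12.4] w 0.159 q6 [-0.4   0.4   1.61 -0.    1.13  0.95]
[-0.12011461  1.75148019 -0.17580416]
```

Request:
{"op": "play_rows", "data": {
  "series": [
    {"translation":[0,0,0.00033],"spin":1},
    {"translation":[0,0,0],"spin":0}
  ]
}}

```text
time: 85.35
tool_pos: [0.6625, -0.2535, 0.1339]
tcp_rot: [3.133, 0.22, -0.006]
wrist_force: [-9.2, 1.5, 12.3]
width: 0.151
```

```bash
python3 -c "
from h import *
s,r=st();print(s['torque'])"
```

```text
t 85.35 pos [ 0.6625 -0.2535  0.1339] xaxis deg 8.05 z [-0.004 -0.001 -1.   ] F [-9.2  1.5 12.3] w 0.151 q6 [-0.4   0.4   1.61 -0.    1.13  1.03]
[0.15839864 1.80952967 0.91727884]
```

Request:
{"op": "play_rows", "data": {
  "series": [
    {"translation":[0,0,0],"spin":1},
    {"translation":[0,0,0],"spin":0}
  ]
}}

```text
time: 85.55
tool_pos: [0.6631, -0.2534, 0.1341]
tcp_rot: [3.139, 0.087, -0.004]
wrist_force: [-9.7, 1.6, 13.6]
width: 0.155
```

```bash
python3 -c "
from h import *
s,r=st();print(s['torque'])"
```

```text
t 85.55 pos [ 0.6631 -0.2534  0.1341] xaxis deg 3.19 z [-0.003 -0.001 -1.   ] F [-9.7  1.6 13.6] w 0.155 q6 [-0.4   0.4   1.61 -0.    1.13  1.12]
[0.29154065 1.3621607  1.82988651]
```

Request:
{"op": "play_rows", "data": {
  "series": [
    {"translation":[0,0,0],"spin":-0.6},
    {"translation":[0,0,0],"spin":0}
  ]
}}

```text
time: 85.75
tool_pos: [0.6632, -0.2534, 0.134]
tcp_rot: [3.136, 0.169, -0.004]
wrist_force: [-9.7, 1.1, 11.7]
width: 0.158
```

```bash
python3 -c "
from h import *
s,r=st();print(s['torque'])"
```

```text
t 85.75 pos [ 0.6632 -0.2534  0.134 ] xaxis deg 6.16 z [-0.002 -0.001 -1.   ] F [-9.7  1.1 11.7] w 0.158 q6 [-0.4   0.4   1.61 -0.    1.13  1.06]
[0.26173652 1.39188497 0.65000732]
```

Request:
{"op": "play_rows", "data": {
  "series": [
    {"translation":[0,0,0],"spin":0},
    {"translation":[0,0,0],"spin":0},
    {"translation":[0,0,0],"spin":0},
    {"translation":[0,0,0],"spin":0},
    {"translation":[0,0,0],"spin":0}
  ],
  "jaw": 1
}}

```text
time: 86.25
tool_pos: [0.6643, -0.2532, 0.1306]
tcp_rot: [-3.137, -0.164, 0.001]
wrist_force: [-0.2, -0.5, 0.2]
width: 0.985
```

Request:
{"op": "play_rows", "data": {
  "series": [
    {"translation":[0,0,-0.02],"spin":0},
    {"translation":[0,0,-0.04],"spin":0},
    {"translation":[0,0,-0.05],"spin":0},
    {"translation":[0,0,-0.03],"spin":0},
    {"translation":[0,0,0],"spin":0}
  ]
}}

```text
time: 86.75
tool_pos: [0.6677, -0.2546, 0.2791]
tcp_rot: [3.132, 0.164, 0.017]
wrist_force: [0.6, -0.1, 0.7]
width: 1.001
```

```bash
python3 -c "
from h import *
go(.45,.02,.27)"
```

```text
t 86.75 pos [ 0.6677 -0.2546  0.2791] xaxis deg 6.0 z [ 0.011 -0.005 -1.   ] F [ 0.6 -0.1  0.7] w 1.001 q6 [-0.4   0.31  1.46  0.    1.36  1.07]
shift now [-0.1879 -0.2958  0.0053] dist 0.3505
```

Request:
{"op": "play_rows", "data": {
  "series": [
    {"translation":[-0.0268,-0.0422,0],"spin":0},
    {"translation":[-0.0268,-0.0422,0],"spin":0},
    {"translation":[-0.0268,-0.0422,0],"spin":0},
    {"translation":[-0.0268,-0.0422,0],"spin":0},
    {"translation":[-0.0268,-0.0422,0],"spin":0}
  ]
}}

```text
time: 87.25
tool_pos: [0.5072, -0.056, 0.2697]
tcp_rot: [-3.137, -0.163, 0.003]
wrist_force: [0.2, 1.2, 1.0]
width: 1.003
```

Request:
{"op": "play_rows", "data": {
  "series": [
    {"translation":[-0.0268,-0.0422,0],"spin":0},
    {"translation":[-0.0268,-0.0422,0],"spin":0},
    {"translation":[0,0,0],"spin":0},
    {"translation":[0,0,0],"spin":0},
    {"translation":[0,0,0],"spin":0}
  ]
}}

```text
time: 87.75
tool_pos: [0.4475, 0.0204, 0.2708]
tcp_rot: [3.137, 0.164, -0.0]
wrist_force: [-0.6, -1.3, -0.1]
width: 0.999
```

```bash
python3 -c "
from h import *
st(); a=shot('top','t23'); b=shot('side','t23s')
blanks(a); board2(a); blanks(a,.032,(150,270,225,380)); handle(a,.152)
c=cv2.imread('pics/top0.png')
for n,i in(('start',c),('now',a)):
    m=(i.max(2)<30).astype(np.uint8); k=np.zeros_like(m);k[195:212,410:430]=1;m*=k
    ys,xs=np.nonzero(m); print(n,'knob px',xs.mean().round(2),ys.mean().round(2),len(xs))
print(b[238:285:3,365:435:3].max(2))
m=(a.max(2)[152:190,418:456]); print(m[::2,::2])
"
```

```text
t 87.75 pos [0.4475 0.0204 0.2708] xaxis deg 5.98 z [ 0.    -0.001 -1.   ] F [-0.6 -1.3 -0.1] w 0.999 q6 [-0.01 -0.2   2.01 -0.    1.33  1.46]
board2 c [0.5247 0.1716] sides [np.float64(0.343), np.float64(0.213)] [[0.431, 0.35], [0.644, 0.338], [0.617, -0.009], [0.407, 0.008]]
blank [0.5211 0.1081] px [316.1 217.9] rect [520.7 105. ] [19.9 39.8] 0.9 area 53.0
blank [0.5277 0.1911] px [291.1 215.5] rect [528.  191.2] [121.1  23. ] 86.7 area 201.5
handle [ 659.2 -263.3] [ 663.  -269.7] [80.  66.3] dir -161.4 n 327
start knob px 419.68 203.91 22
now knob px 419.71 203.95 21
[[221 223 223 222 225 189  38  17  20  20  19  20  19  21  20  19  21  21
   25  21  24  24  20  17]
 [219 223 220 223 223 220  43  15  16  20  14  18  17  24  21  14  25  26
   17  25  25  27  18  26]
 [224 222 223 224 224 224  36  19  39 144 148  69  21  21  17  23  23  13
   19  21  15  21  24  24]
 [221 221 224 221 224 224  42  72 114 108 108  82  44  33  23  34  39  37
   32  28  42  30  44  44]
 [222 223 223 222 221 225 106 115 133  79  84  80 110  35  31  27  44  58
   43  26  20  25  19  25]
 [223 225 222 222
[... 1934 characters left out ...]
  40  53  79  34  50  48  48  83  64  57  61
   46]
 [ 81  81  82  83  86 132  45  46  46  54  34  49  48  46  88  83  83  81
   76]
 [ 60  66  73  83  74  81 144 117  42  55  40  49  46  48  72  83  82  82
   81]
 [112  77  69  60  62  74  85  79  43  58  47  52  50  51  49  88  82  82
   82]
 [106 108  78  84  72  52  44  64  38  50  50  45  49  52  51  48  86  84
   82]
 [103 107 100  80  75  84  91 115  35  57  50  51  70  33  41  83  85  85
   85]
 [104 104 106 108 108 108 107 110  48  29  56 103 109 112  49  79  73  64
   68]
 [105 104 106 105 106 105 106 109 111 101 110 108 109 110  50  64 109  75
   80]
 [105 104 105 105 105 104 105 105 106 105 106 107 108 107  83  90 112  83
   80]]
```

```bash
python3 -c "
from h import *
print(bot.finish_job())"
```

```text
the job is handed in; nothing more can be done
None
```

The job is done and handed in at about 88 s on the robot's clock. All four blanks are in the dish, and the press is left shut and empty.

**What I did**
- Wound the press to its open stop and pulled the tray 0.140 m to its stop.
- Lifted only the top dish and stood it on the soldering board.
- Put all four blanks in the dish, then pushed the tray home and wound the press down in two grips.
- The board was knocked about 10 mm in x and 8 mm in y between blanks 2 and 3. I measured it again and corrected the last two placings.
- Each blank fell a few millimetres when released: about 4, 10, 9 and 9 mm.

**What the last checks showed**
- **Dish and blanks:** The four blanks lie flat in one row in the dish, and the dish stands on the board. The tray showed no blanks before it went home.
- **Tray:** The knob is back at its starting pixel to within 0.05 px, and it met a firm stop there.
- **Press:** The handle turned about 299° in all against the 300° expected. It stopped hard at a yaw of about 8°, as predicted for shut, with torque rising to 1.8 N·m.

**What did not agree cleanly**
- My automatic handle-angle mask picked up shadow and was not usable. I judged "fully down" from the torque stop, the total turn and rough side-view pixels.
- Those pixels put the handle about 8 px below its starting height, where I expected about 5.5.
- Two of the three handle grips closed to about 22 mm instead of the 14 mm bar, but the handle still turned with the gripper.

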